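Make up two pack-repair kits

TASK

Make up the two battery-repair kits from the stock in the middle of the bench: the teal cell and the solder reel go in the blue tray; the purple cell, the black cell frame and the small flux tin go in the yellow tray. Put each thing into the pocket with its own outline, the cells lying along their slots and the other things standing flat on their undersides as they stand now. Leave the flux bottle where it is.

Things in the scene. Friction and masses are not known exactly. Their poses are not given: they have to be found in the camera images.
- teal_cell: Round battery cell with a teal sleeve, 18 mm in diameter and 66 mm long, lying on its side on the bench. Origin at the middle of the cell, on its axis (9 mm above what it lies on); its own y runs along the cell. It can roll.
- purple_cell: The same kind of cell with a purple sleeve: 18 mm in diameter, 66 mm long, lying on its side. Origin at its middle, on its axis; its own y runs along the cell. It can roll.
- solder_reel: Reel of solder wire standing on one flange: two dark round flanges of 58 mm diameter (the lower about 5 mm thick, the upper 4 mm) and a pale drum of 32 mm diameter between them, 36 mm high in all, about 0.24 kg. Origin at the centre of its underside, z up.
- cell_frame: Black square cell spacer frame, an upright block 42 x 42 mm and 53 mm high, light. Origin at the centre of its underside, z up, x and y square to its sides.
- flux_tin: Small round tin, white with a grey-blue lid that does not come off, 28 mm in diameter and 28 mm high. Origin at the centre of its underside, z up.
- flux_bottle: Bystander among the stock: small cream bottle with a red needle cap, 30 mm in diameter, 90 mm high. Origin at the centre of its underside. Stays where it is.
- blue_tray: Blue tray fixed to the bench: board 106 (x) by 144 (y) mm, 7 mm high, with pockets 4 mm deep (floor 3 mm above the underside), the white outline of its thing in each. Origin: centre of the underside. In its own axes, mm: cell slot centred at (0, +43), 92 long in x, 44 wide in y; square reel pocket at (0, -25), 82 x 82.
- yellow_tray: Yellow tray fixed to the bench: board 138 (x) by 128 (y) mm, 7 mm high, with pockets 4 mm deep (floor 3 mm above the underside), the white outline of its thing in each. Origin: centre of the underside. In its own axes, mm: cell slot centred at (0, +36), 92 long in x, 44 wide in y; square pockets for the frame at (+31, -26), 66 x 66, and for the tin at (-36, -26), 52 x 52.

How it is judged:
By the outcome, as a careful person would: the job done as asked, in the order asked, and still so for the second after the job is handed in, with the robot touching nothing.
It also fails if it takes over 120 s, if anything falls off the work surface, if the arm or the gripper's body presses on something with over 40 N, if the wrist force passes 120 N, or if a joint passes its speed limit or range.

ROBOT

A 6-joint arm with a two-finger parallel gripper is mounted at the origin on a cart in front of the work surface, level with it; the furniture and walls round the work are solid. World frame = base frame: x ahead of the robot, y to its left, z up, the work surface at z = 0. Lengths are in m, angles in rad, forces in N, time in s.
With the tool pointing down it reaches from about 0.325 to 0.9 m from the base axis. Payload 3.5 kg.
Tool frame: the origin (TCP) lies on the mounting face of the last link; the fingertips stand 173 mm ahead of it and the grasp point (between the pads) lies 155 mm ahead of it; z points along the fingers, y is the direction in which the jaws open and shut (so a half turn about z gives the same grasp; the last joint's range is limited). The gripper opens to 85 mm and grips with 20 to 120 N. Pads are 22 mm wide; open, the fingers measure 114 mm over their backs; the gripper's body (76 mm by 85 mm) begins 54 mm behind the grasp point. The pads swing forward as they close: fully open they stand 13 mm farther back than shut.
Start: joints at [-1.362, 0.276, -0.026, 1.268, 0, 1.467], TCP at [0.192, -0.595, 0.405] pointing down, gripper open.
Joint ranges: [-3.12, 3.12], [-0.85, 1.88], [-1.08, 1.24], [-1.95, 2.15], [-1.57, 1.53], [-3.14, 3.14]. Speed limits (rad/s): [2.57, 2.57, 3.14, 3.14, 3.14, 3.14].

INTERFACE

Orientations are given as a rotation vector (axis times angle).
In Python, from station import r gives the robot as it stands.
- The arm moves only by the tool send_rows, never from a script. Its argument "rows" is a list of rows, each an object with "linear": the shift along the world's x, y, z normalised to -1 to 1, where 1 is 50 cm, a list of three; "dr": the turn, a rotation vector about the world's x, y, z normalised to -1 to 1, where 1 is pi rad, a list of three. In form: [{"linear": [tx, ty, tz], "dr": [wx, wy, wz]}, ...]. A call has 1 to 10 rows; each row is the pose to reach, as a shift and turn from the pose commanded when the call began, turning the shorter way round; what a row does not reach only later rows make up. A row lasts 1/12 s, in which the tool goes at most 41.7 mm and 7.16 degrees, less where a joint would pass 70% of its speed; a pose out of reach is approached as far as the arm can. A call with a number of a shift or a turn outside -1 to 1 is refused whole. A call with a gripper value outside its range is refused whole. "claw" is the closure, from 0 (fully open) to 1 (shut), set as the call begins (left out, the last holds). The fingers move at their own pace and stop on an object; "newtons" is the grip in N (left out, the last holds). Time passes only in rows, so rows that repeat a pose let the fingers close. It gives the time, the measured TCP pose, the force and the opening at its end, in the units of the state.
- r.read_state(): the state, without advancing time (a new reading comes with each control period).
- r.capture(name): name is "scene" or "top"; returns a dict with "img" (420x560x3 uint8, blue, green, red), "fx", "fy", "cx", "cy" (pixels), "extrinsics" (4x4, takes a point from world to camera coordinates). Camera axes: x right, y down, z forward; pixel columns grow to the right and rows downward; lengths in m; the calibration is good to about 2 mm. A picture is of the moment at which its call begins. There is no depth.
- r.finish_job(): hands the job in, once; it reports no verdict.
Trained networks look in a picture, given as the dict that the camera call returned (one of the last four; its "shot" number tells which), for a name from the list of things; names that differ only in an ending like _2 or _b are one class to them, and where a whole thing is asked for, a point or a joint stands for the part that bears it (a point fixed in the world has none). Each returns a list of dicts, best first, with "score" (0 to 1); they miss things now and then, are a little off and sometimes report something else, mostly with a low value. They report only what shows in the picture. A call takes as long as a camera call.
- r.boxes_of(name, picture): "location" ([x, y, z] in m, in world coordinates, good to about 4 mm: the middle of the surface that is visible of it).
- r.outline_of(name, picture): "mask" (420x560 bool, what is visible of it).
- r.spot_point(name, picture): "location" ([x, y, z] in m, in world coordinates, good to about 4 mm: a listed point, or the origin of a listed thing).
The state is a dict: "clock": time; "joints": joint angles; "dq": joint speeds; "effort": joint torques, N m; "position": TCP position; "eef_rot": TCP orientation; "force": force on the tool from outside, world axes, zero at the start; "wrist_torque": the same for the moment, N m; "width": finger opening in m.
Only numpy, scipy, OpenCV 4.12 (cv2) and the standard library are available. Lean on these libraries where they do the work, as an engineer would, in place of code of your own. Each camera call takes 0.05 s, during which the arm holds its last target.

## Working session

There is one attempt and no reset: what is moved stays moved. The work goes in short steps, Python scripts to look and compute and a tool call to move; the robot and the scene stay as the last step left them, time stands still between calls to the robot, and variables do not carry over. Pictures are saved under pics/ and viewed, and the job is handed in when it is done.

Besides the shell and the picture viewer there is one more tool, called by a JSON object that holds its "fn" and its "kwargs". send_rows: Moves the arm, as the interface text tells. Its arguments: {"type":"object","properties":{"rows":{"type":"array"},"claw":{"type":"number"},"newtons":{"type":"number"}},"required":["rows"]}

```bash
ls; mkdir -p pics; python3 - <<'E'
from station import r
import cv2,numpy as np
s=r.read_state();print({k:np.round(v,3).tolist() for k,v in s.items()})
for n in("scene","top"):
    p=r.capture(n);cv2.imwrite(f"pics/{n}0.png",p["img"]);print(n,p["fx"],p["fy"],p["cx"],p["cy"],p["extrinsics"])
    for t in["teal_cell","purple_cell","solder_reel","cell_frame","flux_tin","flux_bottle","blue_tray","yellow_tray"]:
        print(t,[(np.round(d["location"],3).tolist(),round(d["score"],2)) for d in r.spot_point(t,p)[:2]])
E
```

```text
pics
{'clock': 0.0, 'joints': [-1.362, 0.277, -0.028, 1.268, 0.0, 1.467], 'dq': [0.002, -0.0, 0.001, -0.001, 0.001, -0.0], 'effort': [-0.001, -44.551, 29.521, 0.016, -0.0, -0.0], 'position': [0.192, -0.594, 0.404], 'eef_rot': [-3.101, -0.487, 0.0], 'force': [0.282, -0.93, 0.996], 'wrist_torque': [0.042, 0.011, -0.014], 'width': 0.085}
scene 393.4416652189443 393.4416652189443 276.398687383171 213.46310814999276 [[-0.83128771 -0.55564207 -0.01492065  0.40155857]
 [-0.22429607  0.35988496 -0.90563463  0.18012722]
 [ 0.50857842 -0.7494963  -0.42379628  0.58509391]
 [ 0.          0.          0.          1.        ]]
teal_cell [([0.553, 0.044, 0.011], 0.79)]
purple_cell [([0.438, -0.167, 0.007], 0.66), ([0.501, -0.341, 0.001], 0.36)]
solder_reel [([0.437, -0.064, 0.0], 0.93)]
cell_frame []
flux_tin [([0.558, -0.15, -0.002], 0.42)]
flux_bottle [([0.556, -0.056, 0.002], 0.56)]
blue_tray [([0.501, -0.34, 0.003], 0.87), ([0.551, -0.054, 0.002], 0.55)]
yellow_tray [([0.495, 0.212, -0.002], 0.64)]
top 384.81731318141857 384.81731318141857 284.189137311769 208.9767234750587 [[ 0.0118687  -0.99988665  0.00926347 -0.05613224]
 [-0.99145209 -0.01297135 -0.12982488  0.50864471]
 [ 0.12993033 -0.00764343 -0.99149367  0.8886212 ]
 [ 0.          0.          0.          1.        ]]
teal_cell [([0.55, 0.049, 0.012], 0.66)]
purple_cell [([0.438, -0.164, 0.007], 0.5)]
solder_reel [([0.436, -0.065, 0.002], 0.82)]
cell_frame [([0.44, 0.06, -0.002], 0.91)]
flux_tin [([0.554, -0.156, -0.008], 0.46)]
flux_bottle [([0.557, -0.055, -0.002], 0.58)]
blue_tray [([0.503, -0.337, 0.009], 0.71), ([0.438, -0.163, 0.008], 0.61)]
yellow_tray [([0.491, 0.215, 0.002], 0.81)]
```

View pics/scene0.png

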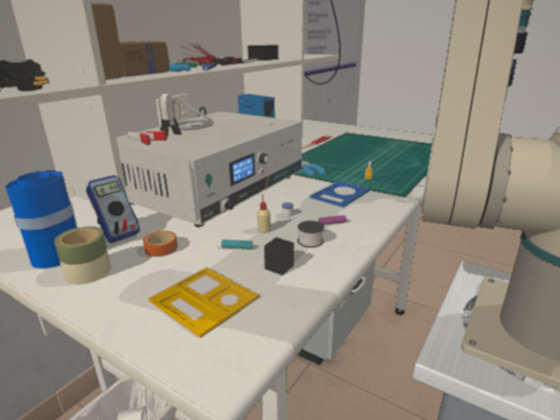

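View pics/top0.png

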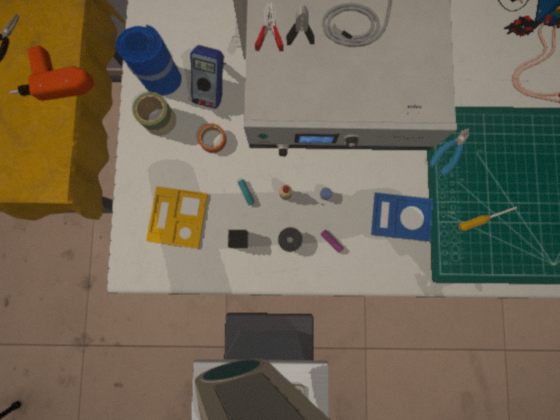

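The scene view shows the yellow tray near (205,297), the blue tray (340,193), teal cell (237,244), frame (279,256), reel (311,233), purple cell (332,220), tin (287,209) and bottle (264,218). The top view has the stock in two rows: teal (246,191), bottle (286,191) and tin (326,193), then frame (238,238), reel (290,239) and purple (332,240). Next I fit the models to the masks.

```bash
cat > h.py <<'E'
import numpy as np,cv2
from scipy.optimize import minimize,least_squares
from scipy.spatial.transform import Rotation as R
def proj(p,X):
    E=np.asarray(p["extrinsics"]);c=X@E[:3,:3].T+E[:3,3]
    return np.c_[p["fx"]*c[:,0]/c[:,2]+p["cx"],p["fy"]*c[:,1]/c[:,2]+p["cy"]]
def ring(rad,z,n=40):
    a=np.linspace(0,2*np.pi,n,endpoint=False);return np.c_[rad*np.cos(a),rad*np.sin(a),0*a+z]
def box(a,b,h):return np.array([[i*a/2,j*b/2,z] for i in(-1,1) for j in(-1,1) for z in(0,h)])
cell=ring(.009,0)[:,[0,2,1]];cell=np.r_[cell+[0,.033,0],cell-[0,.033,0]]
M={"teal_cell":cell,"purple_cell":cell,"solder_reel":np.r_[ring(.029,0),ring(.029,.036)],"cell_frame":box(.042,.042,.053),
"flux_tin":np.r_[ring(.014,0),ring(.014,.028)],"flux_bottle":np.r_[ring(.015,0),ring(.015,.05),ring(.003,.09)],"blue_tray":box(.106,.144,.007),"yellow_tray":box(.138,.128,.007)}
Z0={"teal_cell":.009,"purple_cell":.009}
def hullmask(uv,shape=(420,560),k=4):
    m=np.zeros((shape[0],shape[1]),np.uint8)
    h=cv2.convexHull(uv.astype(np.float32))
    # antialiased fill by supersampling
    x0,y0=np.floor(h.min((0,1))).astype(int)-3;x1,y1=np.ceil(h.max((0,1))).astype(int)+3
    S=np.zeros(((y1-y0)*8,(x1-x0)*8),np.uint8)
    cv2.fillPoly(S,[np.int32(np.round((h-[x0-.5,y0-.5])*8))],255)
    return cv2.resize(S,(x1-x0,y1-y0),interpolation=cv2.INTER_AREA)/255.,x0,y0
def place(n,q):
    c,s=np.cos(q[3]),np.sin(q[3]);P=M[n];return np.c_[c*P[:,0]-s*P[:,1],s*P[:,0]+c*P[:,1],P[:,2]]+q[:3]
def cost(n,q,views):
    t=0
    for p,m in views:
        S,x0,y0=hullmask(proj(p,place(n,q)))
        A=np.zeros(m.shape);h,w=S.shape
        ya,xa=max(y0,0),max(x0,0);A[ya:y0+h,xa:x0+w]=S[ya-y0:,xa-x0:][:A[ya:y0+h,xa:x0+w].shape[0],:A[ya:y0+h,xa:x0+w].shape[1]]
        t+=np.abs(A-m).sum()/m.sum()
    return t
def fit(n,q0,views,yaws=None,freez=False):
    best=None
    for y in (yaws if yaws is not None else [0]):
        f=(lambda v:cost(n,[v[0],v[1],q0[2] if freez else v[2],v[3]],views))
        x0=np.array([*q0[:3],y]);sim=np.r_[[x0],x0+np.diag([.006,.006,.005,.15])]
        o=minimize(f,x0,method="Nelder-Mead",options=dict(initial_simplex=sim,xatol=2e-4,fatol=1e-4,maxiter=250))
        if best is None or o.fun<best.fun:best=o
    return best.x,best.fun
E
cat > m.py <<'E'
import sys
from station import r
from h import *
def look(names,tag,guess={}):
    V=[r.capture("scene"),r.capture("top")]
    ims=[v["img"].copy() for v in V]
    out={}
    for n in names:
        views=[];locs=[]
        for v in V:
            o=r.outline_of(n,v);s=r.spot_point(n,v)
            cand=[np.array(d["location"]) for d in s if d["score"]>.3]
            if n in guess: cand=[c for c in cand if np.linalg.norm(c[:2]-guess[n])<.03]
            if cand: locs.append(cand[0])
            for d in o:
                m=np.asarray(d["mask"]);
                if m.sum()<20: continue
                yy,xx=np.nonzero(m);
                g=np.r_[guess[n],.01] if n in guess else (locs[-1] if locs else None)
                if g is not None and np.hypot(*(proj(v,g[None])[0]-[xx.mean(),yy.mean()]))>20: continue
                views.append((v,m.astype(float)));break
        if not locs and n not in guess or not views: print(n,"MISSING",len(locs),len(views));continue
        L=np.mean(locs,0) if locs else np.r_[guess[n],0]
        q0=[L[0],L[1],Z0.get(n,0)]
        ys=np.deg2rad([0,45,90,135]) if "cell" in n and "frame" not in n else np.deg2rad([0,30,60]) if "frame" in n else [-.2,0,.2] if "tray" in n else [0]
        x,f=fit(n,q0,views,ys)
        x2,f2=fit(n,[x[0],x[1],Z0.get(n,0)],views,[x[3]],True)
        print(n,len(views),"free",np.round(x[:3]*1000,1),round(np.rad2deg(x[3]),1),round(f,3),"| zfix",np.round(x2[:2]*1000,1),round(np.rad2deg(x2[3]),1),round(f2,3),"spots",[np.round(l*1000).tolist() for l in locs])
        out[n]=x2
        for v,im in zip(V,ims):
            cv2.polylines(im,[np.int32(cv2.convexHull(proj(v,place(n,[x2[0],x2[1],Z0.get(n,0),x2[3]])).astype(np.float32)).round())],True,(0,0,255),1)
    a=cv2.resize(ims[1][140:300,130:450],None,fx=2.5,fy=2.5,interpolation=cv2.INTER_CUBIC)
    cv2.imwrite(f"pics/{tag}_top.png",a)
    cv2.imwrite(f"pics/{tag}_scene.png",cv2.resize(ims[0][150:350,130:450],None,fx=2.5,fy=2.5,interpolation=cv2.INTER_CUBIC))
    cv2.imwrite(f"pics/{tag}_top_raw.png",cv2.resize(V[1]["img"][140:300,130:450],None,fx=2.5,fy=2.5,interpolation=cv2.INTER_CUBIC))
    print("clock",r.read_state()["clock"])
    return out,V
E
python3 - <<'E'
from m import *
look(["teal_cell","purple_cell","solder_reel","cell_frame","flux_tin","flux_bottle","blue_tray","yellow_tray"],"a",
 dict(teal_cell=[.552,.046],purple_cell=[.438,-.165],solder_reel=[.437,-.065],cell_frame=[.44,.06],flux_tin=[.556,-.153],flux_bottle=[.556,-.056],blue_tray=[.502,-.338],yellow_tray=[.493,.213]))
E
```

```text
teal_cell 2 free [555.   44.7   8.1] 116.2 0.258 | zfix [554.7  45.2] 116.3 0.274 spots [[556.0, 43.0, 11.0], [553.0, 44.0, 12.0]]
purple_cell 2 free [ 436.9 -167.8    7.9] 134.3 0.388 | zfix [ 436.7 -167.6] 134.1 0.413 spots [[441.0, -167.0, 6.0], [437.0, -167.0, 10.0]]
solder_reel 1 free [437.5 -62.8  -0. ] -0.6 0.072 | zfix [437.3 -62.8] 2.6 0.072 spots [[434.0, -64.0, 4.0], [440.0, -61.0, 0.0]]
cell_frame 2 free [438.5  59.4  -1.9] 90.7 0.167 | zfix [438.4  59.6] 90.8 0.178 spots [[442.0, 62.0, -0.0], [441.0, 60.0, -3.0]]
flux_tin 1 free [ 551.8 -150.6    0.6] 5.6 0.077 | zfix [ 552.  -151.2] 4.3 0.076 spots [[556.0, -152.0, -4.0], [553.0, -151.0, -4.0]]
flux_bottle 2 free [552.7 -52.6  -1.9] 3.7 0.293 | zfix [552.5 -52.5] -1.5 0.319 spots [[553.0, -55.0, 4.0], [555.0, -55.0, -2.0]]
blue_tray 2 free [ 500.2 -341.9   -1.5] -5.8 0.074 | zfix [ 499.9 -340.8] -5.6 0.084 spots [[503.0, -339.0, 1.0], [502.0, -339.0, 5.0]]
yellow_tray 2 free [491.5 213.5  -0.7] -7.5 0.049 | zfix [491.  213.6] -7.6 0.051 spots [[494.0, 211.0, 1.0], [490.0, 216.0, 1.0]]
clock 2.6
```

View overlays.

View pics/a_top.png

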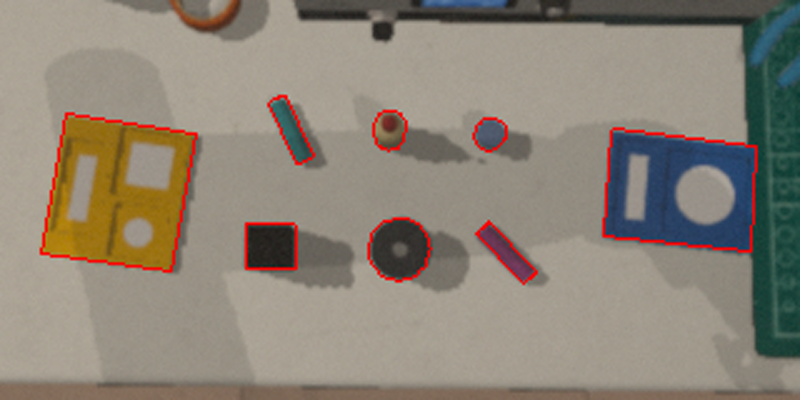

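View pics/a_scene.png

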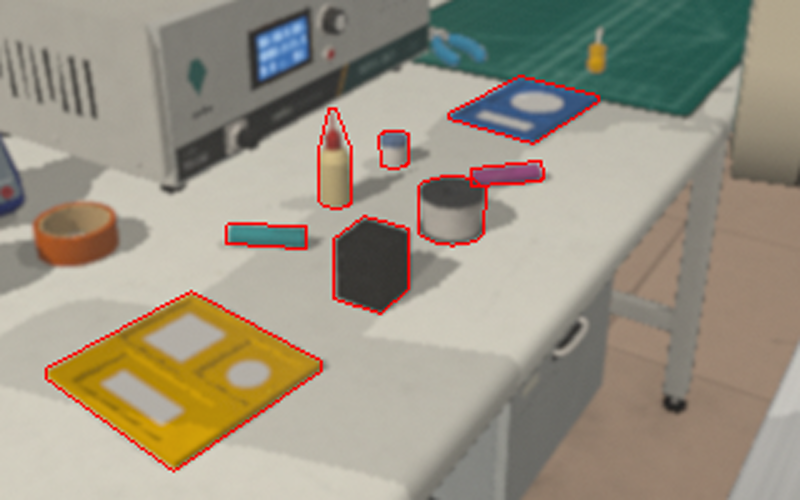

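View pics/a_top_raw.png

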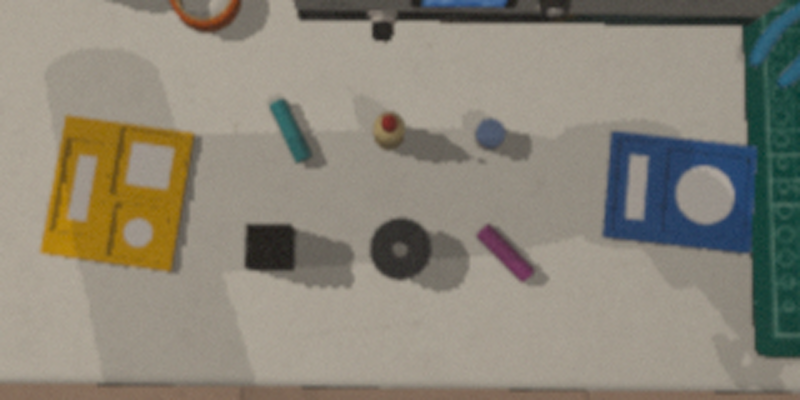

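Both overlays agree with the objects: top view shows the teal cell at (291,130), reel (400,249), purple cell (507,253) and tin (490,134) inside the fitted outlines, and the scene view agrees. Starting the approach to the teal cell, with half a turn of the wrist split over calls.

{"fn": "send_rows", "kwargs": {"rows": [{"linear": [0.34,0.6,-0.08],"dr": [0,0,0.38]},{"linear": [0.34,0.6,-0.08],"dr": [0,0,0.38]},{"linear": [0.34,0.6,-0.08],"dr": [0,0,0.38]},{"linear": [0.34,0.6,-0.08],"dr": [0,0,0.38]},{"linear": [0.34,0.6,-0.08],"dr": [0,0,0.38]},{"linear": [0.34,0.6,-0.08],"dr": [0,0,0.38]},{"linear": [0.34,0.6,-0.08],"dr": [0,0,0.38]},{"linear": [0.34,0.6,-0.08],"dr": [0,0,0.38]},{"linear": [0.34,0.6,-0.08],"dr": [0,0,0.38]},{"linear": [0.34,0.6,-0.08],"dr": [0,0,0.38]}], "claw": 0.5, "newtons": 40}}

```text
clock: 3.43
position: [0.3625, -0.2915, 0.3642]
eef_rot: [-2.28, -2.158, -0.002]
force: [-0.1, 0.0, 0.3]
width: 0.0425
```

```bash
cat > go.py <<'E'
# usage: python3 go.py x y z J(deg jaw dir, mod 180 handled by j6 preference)
import sys
from station import r
from h import *
def st():
    s=r.read_state();Rm=R.from_rotvec(s["eef_rot"]).as_matrix()
    J=np.rad2deg(np.arctan2(Rm[1,1],Rm[0,1]));return s,Rm,J
if __name__=="__main__":
    s,Rm,J=st()
    print("t",round(s["clock"],2),"pos",np.round(s["position"],4),"J",round(J,2),"tilt",np.round(Rm[:,2],3),"j",np.round(s["joints"],2),"w",round(s["width"],4),"F",np.round(s["force"],1))
    if len(sys.argv)>3:
        t=np.array(sys.argv[1:4],float);d=(t-s["position"])/.5
        print("linear",np.round(d,4),"rows",round(np.linalg.norm(d)*.5/.0417,1))
        if len(sys.argv)>4:
            e=float(sys.argv[5-1])-J;
            for k in(e%360,e%360-360,(e+180)%360,(e+180)%360-360):
                j6=s["joints"][5]-np.deg2rad(k)+np.arctan2(t[1],t[0])-np.arctan2(s["position"][1],s["position"][0])
                print("  turn deg",round(k,1),"dr",round(k/180,4),"rows",round(abs(k)/7.16,1),"j6",round(j6,2))
E
python3 go.py 0.5547 0.0452 0.30 116.3
```

```text
t 3.43 pos [ 0.3625 -0.2915  0.3642] J -3.15 tilt [-0.     0.002 -1.   ] j [-0.82  0.02 -0.42  1.14  0.    0.81] w 0.0425 F [-0.1  0.   0.3]
linear [ 0.3844  0.6733 -0.1283] rows 9.4
  turn deg 119.4 dr 0.6636 rows 16.7 j6 -0.52
  turn deg -240.6 dr -1.3364 rows 33.6 j6 5.77
  turn deg 299.4 dr 1.6636 rows 41.8 j6 -3.66
  turn deg -60.6 dr -0.3364 rows 8.5 j6 2.62
```

{"fn": "send_rows", "kwargs": {"rows": [{"linear": [0.385,0.667,-0.13],"dr": [0,0,0.39]},{"linear": [0.385,0.667,-0.13],"dr": [0,0,0.39]},{"linear": [0.385,0.667,-0.13],"dr": [0,0,0.39]},{"linear": [0.385,0.667,-0.13],"dr": [0,0,0.39]},{"linear": [0.385,0.667,-0.13],"dr": [0,0,0.39]},{"linear": [0.385,0.667,-0.13],"dr": [0,0,0.39]},{"linear": [0.385,0.667,-0.13],"dr": [0,0,0.39]},{"linear": [0.385,0.667,-0.13],"dr": [0,0,0.39]},{"linear": [0.385,0.667,-0.13],"dr": [0,0,0.39]},{"linear": [0.385,0.667,-0.13],"dr": [0,0,0.39]}]}}

```text
clock: 4.27
position: [0.556, 0.0425, 0.2991]
eef_rot: [0.625, 3.078, 0.003]
force: [-0.2, -0.7, -0.5]
width: 0.0424
```

{"fn": "send_rows", "kwargs": {"rows": [{"linear": [0,0,-0.1],"dr": [0,0,0.27]},{"linear": [0,0,-0.1],"dr": [0,0,0.27]},{"linear": [0,0,-0.1],"dr": [0,0,0.27]},{"linear": [0,0,-0.1],"dr": [0,0,0.27]},{"linear": [0,0,-0.1],"dr": [0,0,0.27]},{"linear": [0,0,-0.1],"dr": [0,0,0.27]},{"linear": [0,0,-0.1],"dr": [0,0,0.27]},{"linear": [0,0,-0.1],"dr": [0,0,0.27]},{"linear": [0,0,-0.1],"dr": [0,0,0.27]}]}}

```text
clock: 5.02
position: [0.5543, 0.0386, 0.2498]
eef_rot: [-0.678, 3.067, -0.0]
force: [0.5, -0.1, 0.6]
width: 0.0426
```

```bash
python3 go.py 0.5547 0.0452 0.176 116.3
```

```text
t 5.02 pos [0.5543 0.0386 0.2498] J 114.92 tilt [ 0. -0. -1.] j [-0.05  0.28 -0.37  0.92 -0.   -0.48] w 0.0426 F [ 0.5 -0.1  0.6]
linear [ 0.0008  0.0131 -0.1476] rows 1.8
  turn deg 1.4 dr 0.0077 rows 0.2 j6 -0.49
  turn deg -358.6 dr -1.9923 rows 50.1 j6 5.79
  turn deg 181.4 dr 1.0077 rows 25.3 j6 -3.64
  turn deg -178.6 dr -0.9923 rows 24.9 j6 2.65
```

{"fn": "send_rows", "kwargs": {"rows": [{"linear": [0.001,0.013,-0.05],"dr": [0,0,0.008]},{"linear": [0.001,0.013,-0.1],"dr": [0,0,0.008]},{"linear": [0.001,0.013,-0.13],"dr": [0,0,0.008]},{"linear": [0.001,0.013,-0.147],"dr": [0,0,0.008]},{"linear": [0.001,0.013,-0.147],"dr": [0,0,0.008]}]}}

```text
clock: 5.43
position: [0.5535, 0.0452, 0.1742]
eef_rot: [0.717, -3.055, -0.002]
force: [-0.4, -0.3, 0.4]
width: 0.0424
```

{"fn": "send_rows", "kwargs": {"rows": [{"linear": [0,0,0],"dr": [0,0,0]},{"linear": [0,0,0],"dr": [0,0,0]},{"linear": [0,0,0],"dr": [0,0,0]},{"linear": [0,0,0],"dr": [0,0,0]},{"linear": [0,0,0],"dr": [0,0,0]},{"linear": [0,0,0],"dr": [0,0,0]}], "claw": 1}}

```text
clock: 5.93
position: [0.5556, 0.0451, 0.1775]
eef_rot: [-0.719, 3.055, -0.001]
force: [0.0, 0.1, 4.8]
width: 0.0163
```

```bash
python3 go.py 0.504 -0.298 0.30 84.4
```

```text
t 5.93 pos [0.5556 0.0451 0.1775] J 116.49 tilt [ 0.003 -0.    -1.   ] j [-0.04  0.38 -0.42  0.77 -0.   -0.5 ] w 0.0163 F [0.  0.1 4.8]
linear [-0.1032 -0.6861  0.245 ] rows 8.8
  turn deg 327.9 dr 1.8217 rows 45.8 j6 -6.84
  turn deg -32.1 dr -0.1783 rows 4.5 j6 -0.55
  turn deg 147.9 dr 0.8217 rows 20.7 j6 -3.69
  turn deg -212.1 dr -1.1783 rows 29.6 j6 2.59
```

{"fn": "send_rows", "kwargs": {"rows": [{"linear": [0,0,0],"dr": [0,0,0]},{"linear": [0,0,0],"dr": [0,0,0]}]}}

```text
clock: 6.1
position: [0.5556, 0.0451, 0.1775]
eef_rot: [-0.719, 3.055, -0.001]
force: [-1.0, -0.1, 6.2]
width: 0.0164
```

```bash
python3 - <<'E'
from station import r
import cv2
p=r.capture("scene");cv2.imwrite("pics/g1s.png",cv2.resize(p["img"][150:290,160:360],None,fx=4,fy=4,interpolation=cv2.INTER_CUBIC))
E
```

```text
(no output)
```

View pics/g1s.png

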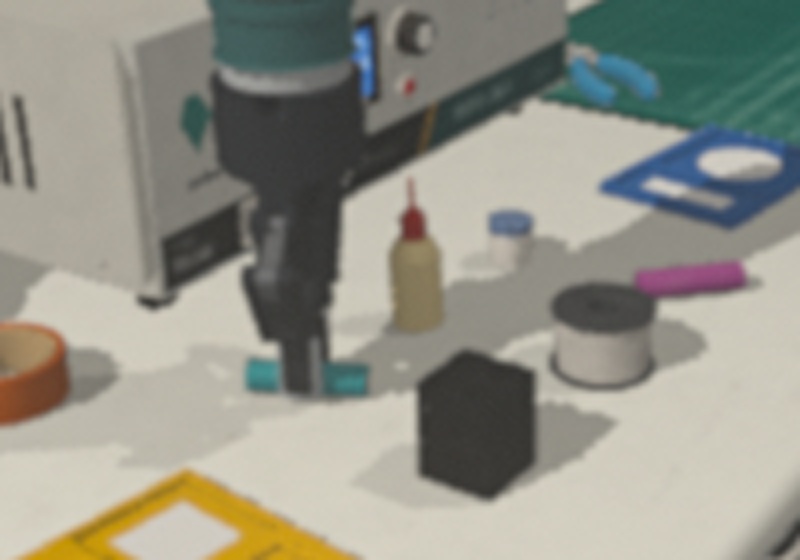

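The picture shows the near finger at (300,370) reaching about the bench with the teal cell (308,378) centred in the jaws. Lifting to check the hold.

{"fn": "send_rows", "kwargs": {"rows": [{"linear": [0,0,0.03],"dr": [0,0,0]},{"linear": [0,0,0.1],"dr": [0,0,0]},{"linear": [0,0,0.18],"dr": [0,0,0]},{"linear": [0,0,0.246],"dr": [0,0,0]},{"linear": [0,0,0.246],"dr": [0,0,0]}]}}

```text
clock: 6.57
position: [0.5579, 0.0451, 0.3067]
eef_rot: [-0.717, 3.045, -0.005]
force: [0.7, -0.1, -0.9]
width: 0.0163
```

```bash
python3 go.py 0.504 -0.298 0.30 84.4;python3 - <<'E'
from station import r
import cv2
p=r.capture("scene");cv2.imwrite("pics/g2s.png",cv2.resize(p["img"][100:240,160:360],None,fx=4,fy=4,interpolation=cv2.INTER_CUBIC))
E
```

```text
t 6.57 pos [0.5579 0.0451 0.3067] J 116.51 tilt [ 0.013 -0.    -1.   ] j [-0.03  0.23 -0.31  1.02  0.   -0.5 ] w 0.0163 F [ 0.7 -0.1 -0.9]
linear [-0.1077 -0.6862 -0.0134] rows 8.3
  turn deg 327.9 dr 1.8216 rows 45.8 j6 -6.83
  turn deg -32.1 dr -0.1784 rows 4.5 j6 -0.55
  turn deg 147.9 dr 0.8216 rows 20.7 j6 -3.69
  turn deg -212.1 dr -1.1784 rows 29.6 j6 2.59
```

View pics/g2s.png

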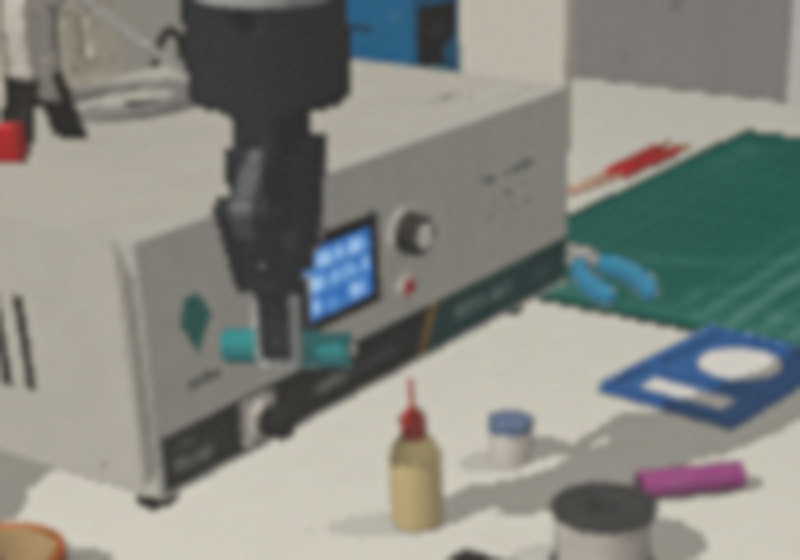

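Held, with the teal cell at (290,348) level in the jaws. Carrying it to the blue slot.

{"fn": "send_rows", "kwargs": {"rows": [{"linear": [-0.101,-0.686,0],"dr": [0,0,-0.178]},{"linear": [-0.101,-0.686,0],"dr": [0,0,-0.178]},{"linear": [-0.101,-0.686,0],"dr": [0,0,-0.178]},{"linear": [-0.101,-0.686,0],"dr": [0,0,-0.178]},{"linear": [-0.101,-0.686,0],"dr": [0,0,-0.178]},{"linear": [-0.101,-0.686,0],"dr": [0,0,-0.178]},{"linear": [-0.101,-0.686,0],"dr": [0,0,-0.178]},{"linear": [-0.101,-0.686,0],"dr": [0,0,-0.178]},{"linear": [-0.101,-0.686,0],"dr": [0,0,-0.178]},{"linear": [-0.101,-0.686,0],"dr": [0,0,-0.178]}]}}

```text
clock: 7.45
position: [0.5032, -0.301, 0.2975]
eef_rot: [-0.159, -3.136, -0.0]
force: [-0.7, -0.0, 0.1]
width: 0.0162
```

{"fn": "send_rows", "kwargs": {"rows": [{"linear": [0,0,-0.07],"dr": [0,0,0]},{"linear": [0,0,-0.14],"dr": [0,0,0]},{"linear": [0,0,-0.19],"dr": [0,0,0]},{"linear": [0,0,-0.21],"dr": [0,0,0]},{"linear": [0,0,-0.215],"dr": [0,0,0]},{"linear": [0,0,-0.22],"dr": [0,0,0]},{"linear": [0,0,-0.22],"dr": [0,0,0]},{"linear": [0,0,-0.22],"dr": [0,0,0]}]}}

```text
clock: 8.12
position: [0.5052, -0.2982, 0.1909]
eef_rot: [0.151, 3.135, -0.003]
force: [0.5, -0.9, 0.2]
width: 0.0164
```

```bash
python3 go.py 0.504 -0.298 0.183 84.4;python3 - <<'E'
from station import r
import cv2
p=r.capture("scene");cv2.imwrite("pics/g3s.png",cv2.resize(p["img"][100:240,260:460],None,fx=4,fy=4,interpolation=cv2.INTER_CUBIC))
E
```

```text
t 8.12 pos [ 0.5052 -0.2982  0.1909] J 84.49 tilt [ 0.003 -0.002 -1.   ] j [-0.64  0.4  -0.35  0.82  0.   -0.55] w 0.0164 F [ 0.5 -0.9  0.2]
linear [-0.0024  0.0003 -0.0158] rows 0.2
  turn deg 359.9 dr 1.9995 rows 50.3 j6 -6.83
  turn deg -0.1 dr -0.0005 rows 0.0 j6 -0.55
  turn deg 179.9 dr 0.9995 rows 25.1 j6 -3.69
  turn deg -180.1 dr -1.0005 rows 25.2 j6 2.6
```

View pics/g3s.png

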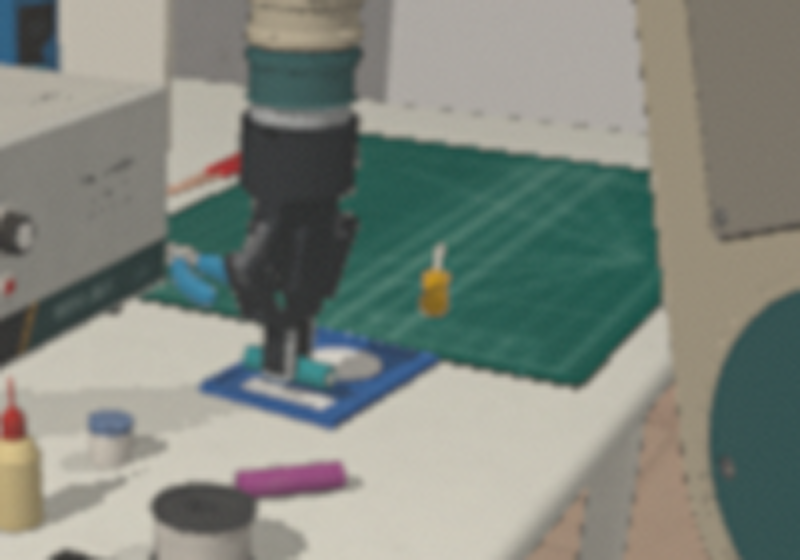

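Teal cell (290,365) hangs parallel to and just above the white slot outline (290,392). Lowering in small steps.

{"fn": "send_rows", "kwargs": {"rows": [{"linear": [-0.001,0,-0.004],"dr": [0,0,0]},{"linear": [-0.001,0,-0.008],"dr": [0,0,0]},{"linear": [-0.001,0,-0.01],"dr": [0,0,0]},{"linear": [-0.001,0,-0.01],"dr": [0,0,0]},{"linear": [-0.001,0,-0.01],"dr": [0,0,0]}]}}

```text
clock: 8.58
position: [0.5036, -0.2979, 0.1842]
eef_rot: [-0.152, -3.138, -0.0]
force: [-0.6, -0.2, 0.1]
width: 0.0164
```

{"fn": "send_rows", "kwargs": {"rows": [{"linear": [0,0,-0.002],"dr": [0,0,0]},{"linear": [0,0,-0.004],"dr": [0,0,0]},{"linear": [0,0,-0.004],"dr": [0,0,0]},{"linear": [0,0,-0.004],"dr": [0,0,0]}]}}

```text
clock: 8.92
position: [0.5037, -0.2978, 0.1821]
eef_rot: [-0.152, -3.138, -0.0]
force: [-0.2, 0.4, -0.1]
width: 0.0166
```

{"fn": "send_rows", "kwargs": {"rows": [{"linear": [0,0,-0.002],"dr": [0,0,0]},{"linear": [0,0,-0.003],"dr": [0,0,0]},{"linear": [0,0,-0.003],"dr": [0,0,0]},{"linear": [0,0,-0.003],"dr": [0,0,0]}]}}

```text
clock: 9.25
position: [0.5037, -0.2979, 0.1807]
eef_rot: [0.152, 3.138, -0.0]
force: [-0.5, -0.3, -0.5]
width: 0.0164
```

{"fn": "send_rows", "kwargs": {"rows": [{"linear": [0,0,0],"dr": [0,0,0]},{"linear": [0,0,0],"dr": [0,0,0]},{"linear": [0,0,0],"dr": [0,0,0]}], "claw": 0.68}}

```text
clock: 9.5
position: [0.5038, -0.2979, 0.1808]
eef_rot: [0.152, 3.138, -0.0]
force: [-0.6, 0.3, -0.2]
width: 0.0273
```

{"fn": "send_rows", "kwargs": {"rows": [{"linear": [0,0,0.01],"dr": [0,0,0]},{"linear": [0,0,0.05],"dr": [0,0,0]},{"linear": [0,0,0.12],"dr": [0,0,0]},{"linear": [0,0,0.2],"dr": [0,0,0]},{"linear": [0,0,0.24],"dr": [0,0,0]}]}}

```text
clock: 9.92
position: [0.5048, -0.2986, 0.3056]
eef_rot: [0.151, 3.133, -0.005]
force: [1.3, -1.2, 1.3]
width: 0.0273
```

```bash
python3 go.py 0.437 -0.063 0.30 90
```

```text
t 9.92 pos [ 0.5048 -0.2986  0.3056] J 84.46 tilt [ 0.005 -0.004 -1.   ] j [-0.64  0.28 -0.25  1.04  0.   -0.55] w 0.0273 F [ 1.3 -1.2  1.3]
linear [-0.1356  0.4713 -0.0112] rows 5.9
  turn deg 5.5 dr 0.0308 rows 0.8 j6 -0.25
  turn deg -354.5 dr -1.9692 rows 49.5 j6 6.03
  turn deg 185.5 dr 1.0308 rows 25.9 j6 -3.39
  turn deg -174.5 dr -0.9692 rows 24.4 j6 2.89
```

{"fn": "send_rows", "kwargs": {"rows": [{"linear": [-0.133,0.47,0],"dr": [0,0,-0.38]},{"linear": [-0.133,0.47,0],"dr": [0,0,-0.38]},{"linear": [-0.133,0.47,0],"dr": [0,0,-0.38]},{"linear": [-0.133,0.47,0],"dr": [0,0,-0.38]},{"linear": [-0.133,0.47,0],"dr": [0,0,-0.38]},{"linear": [-0.133,0.47,0],"dr": [0,0,-0.38]},{"linear": [-0.133,0.47,0],"dr": [0,0,-0.38]},{"linear": [-0.133,0.47,0],"dr": [0,0,-0.38]},{"linear": [-0.133,0.47,0],"dr": [0,0,-0.38]},{"linear": [-0.133,0.47,0],"dr": [0,0,-0.38]}], "claw": 0}}

```text
clock: 10.75
position: [0.437, -0.0623, 0.3013]
eef_rot: [1.894, 2.505, 0.0]
force: [0.6, 0.9, 0.5]
width: 0.085
```

{"fn": "send_rows", "kwargs": {"rows": [{"linear": [0,0,-0.05],"dr": [0,0,-0.12]},{"linear": [0,0,-0.08],"dr": [0,0,-0.12]},{"linear": [0,0,-0.1],"dr": [0,0,-0.12]},{"linear": [0,0,-0.1],"dr": [0,0,-0.12]},{"linear": [0,0,-0.1],"dr": [0,0,-0.12]}]}}

```text
clock: 11.17
position: [0.4369, -0.0628, 0.2507]
eef_rot: [-2.322, -2.115, 0.001]
force: [-0.8, -0.4, 0.2]
width: 0.0852
```

```bash
python3 - <<'E'
from m import *
look(["teal_cell","blue_tray"],"b",dict(teal_cell=[.504,-.298],blue_tray=[.502,-.338]))
E
python3 go.py 0.437 -0.063 0.178 -5.6
```

```text
teal_cell 2 free [ 502.1 -298.    11.3] 84.6 1.327 | zfix [ 502.5 -299.7] 83.4 1.419 spots [[506.0, -301.0, 14.0], [498.0, -301.0, 11.0]]
blue_tray 2 free [ 499.6 -342.9   -1.6] -5.9 1.035 | zfix [ 498.5 -341.3] -6.2 1.053 spots [[501.0, -341.0, 3.0], [503.0, -338.0, 5.0]]
clock 11.6667
t 11.67 pos [ 0.4373 -0.0629  0.251 ] J -5.52 tilt [ 0.001 -0.    -1.   ] j [-0.29  0.1  -0.6   0.87  0.    1.38] w 0.0856 F [ 0.2  0.  -0.6]
linear [-0.0007 -0.0002 -0.146 ] rows 1.8
  turn deg 359.9 dr 1.9995 rows 50.3 j6 -4.9
  turn deg -0.1 dr -0.0005 rows 0.0 j6 1.38
  turn deg 179.9 dr 0.9995 rows 25.1 j6 -1.76
  turn deg -180.1 dr -1.0005 rows 25.2 j6 4.52
```

View pics/b_top_raw.png

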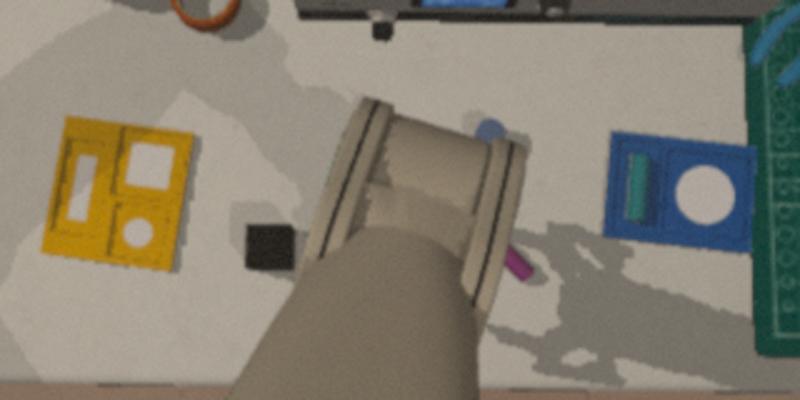

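View pics/b_scene.png

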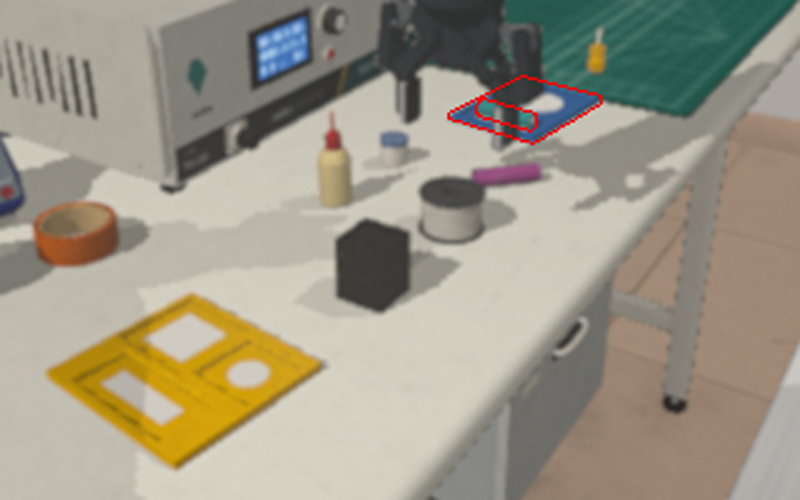

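The teal cell sits in its slot (637,187), covering its outline. Descending on the reel.

{"fn": "send_rows", "kwargs": {"rows": [{"linear": [0,0,-0.05],"dr": [0,0,0]},{"linear": [0,0,-0.1],"dr": [0,0,0]},{"linear": [0,0,-0.13],"dr": [0,0,0]},{"linear": [0,0,-0.143],"dr": [0,0,0]},{"linear": [0,0,-0.143],"dr": [0,0,0]},{"linear": [0,0,-0.143],"dr": [0,0,0]}]}}

```text
clock: 12.17
position: [0.4374, -0.0629, 0.1794]
eef_rot: [-2.326, -2.112, 0.0]
force: [0.1, -0.8, -0.5]
width: 0.0852
```

{"fn": "send_rows", "kwargs": {"rows": [{"linear": [0,0,0],"dr": [0,0,0]},{"linear": [0,0,0],"dr": [0,0,0]},{"linear": [0,0,0],"dr": [0,0,0]},{"linear": [0,0,0],"dr": [0,0,0]},{"linear": [0,0,0],"dr": [0,0,0]},{"linear": [0,0,0],"dr": [0,0,0]}], "claw": 1, "newtons": 60}}

```text
clock: 12.67
position: [0.4383, -0.0631, 0.1811]
eef_rot: [2.324, 2.11, 0.003]
force: [-2.2, 0.9, 10.6]
width: 0.0524
```

{"fn": "send_rows", "kwargs": {"rows": [{"linear": [0,0,0.01],"dr": [0,0,0]},{"linear": [0,0,0.05],"dr": [0,0,0]},{"linear": [0,0,0.11],"dr": [0,0,0]},{"linear": [0,0,0.18],"dr": [0,0,0]},{"linear": [0,0,0.24],"dr": [0,0,0]},{"linear": [0,0,0.24],"dr": [0,0,0]},{"linear": [0,0,0.24],"dr": [0,0,0]}]}}

```text
clock: 13.25
position: [0.4382, -0.0631, 0.3015]
eef_rot: [2.323, 2.108, 0.004]
force: [0.0, 1.0, -2.7]
width: 0.0523
```

```bash
python3 go.py 0.4975 -0.3657 0.30 -5.6;python3 - <<'E'
from station import r
import cv2
p=r.capture("scene");cv2.imwrite("pics/g4s.png",cv2.resize(p["img"][100:240,230:430],None,fx=4,fy=4,interpolation=cv2.INTER_CUBIC))
E
```

```text
t 13.25 pos [ 0.4382 -0.0631  0.3015] J -5.53 tilt [ 0.005 -0.002 -1.   ] j [-0.29  0.03 -0.54  0.99 -0.    1.38] w 0.0523 F [ 0.   1.  -2.7]
linear [ 0.1186 -0.6051 -0.003 ] rows 7.4
  turn deg 359.9 dr 1.9996 rows 50.3 j6 -5.39
  turn deg -0.1 dr -0.0004 rows 0.0 j6 0.89
  turn deg 179.9 dr 0.9996 rows 25.1 j6 -2.25
  turn deg -180.1 dr -1.0004 rows 25.1 j6 4.03
```

View pics/g4s.png

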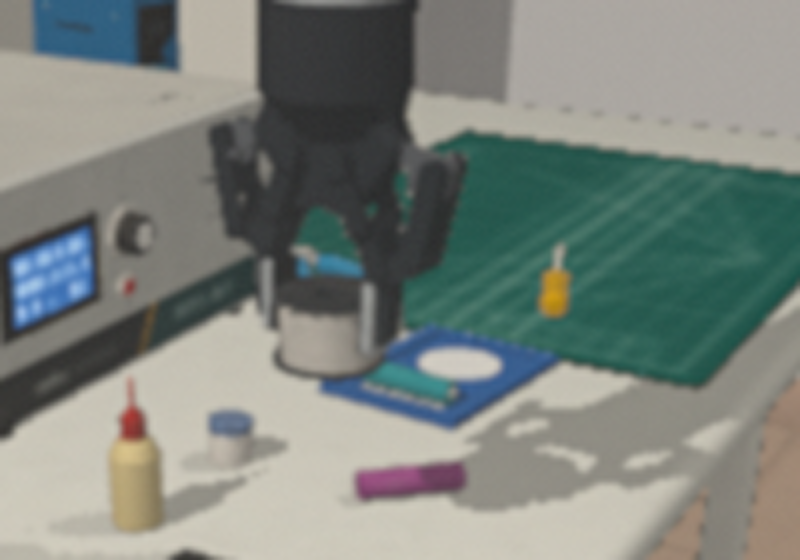

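Reel held level (330,325) under the jaws. To the blue tray.

{"fn": "send_rows", "kwargs": {"rows": [{"linear": [0.12,-0.605,0],"dr": [0,0,0]},{"linear": [0.12,-0.605,0],"dr": [0,0,0]},{"linear": [0.12,-0.605,0],"dr": [0,0,0]},{"linear": [0.12,-0.605,0],"dr": [0,0,0]},{"linear": [0.12,-0.605,0],"dr": [0,0,0]},{"linear": [0.12,-0.605,0],"dr": [0,0,0]},{"linear": [0.12,-0.605,0],"dr": [0,0,0]},{"linear": [0.12,-0.605,0],"dr": [0,0,0]},{"linear": [0.12,-0.605,0],"dr": [0,0,0]},{"linear": [0.12,-0.605,0],"dr": [0,0,0]}]}}

```text
clock: 14.13
position: [0.4963, -0.3658, 0.2964]
eef_rot: [-2.324, -2.106, 0.0]
force: [-0.2, 0.2, -1.5]
width: 0.0523
```

{"fn": "send_rows", "kwargs": {"rows": [{"linear": [0,0,-0.07],"dr": [0,0,0]},{"linear": [0,0,-0.14],"dr": [0,0,0]},{"linear": [0,0,-0.18],"dr": [0,0,0]},{"linear": [0,0,-0.2],"dr": [0,0,0]},{"linear": [0,0,-0.21],"dr": [0,0,0]},{"linear": [0,0,-0.21],"dr": [0,0,0]},{"linear": [0,0,-0.21],"dr": [0,0,0]}]}}

```text
clock: 14.72
position: [0.4977, -0.3652, 0.1951]
eef_rot: [2.325, 2.112, 0.0]
force: [0.4, 0.7, -1.5]
width: 0.0522
```

```bash
python3 go.py 0.4975 -0.3657 0.1845 -5.6;python3 - <<'E'
from station import r
import cv2
p=r.capture("scene");cv2.imwrite("pics/g5s.png",cv2.resize(p["img"][120:230,270:420],None,fx=5,fy=5,interpolation=cv2.INTER_CUBIC))
E
```

```text
t 14.72 pos [ 0.4977 -0.3652  0.1951] J -5.5 tilt [ 0.001 -0.001 -1.   ] j [-0.74  0.44 -0.27  0.85  0.    0.93] w 0.0522 F [ 0.4  0.7 -1.5]
linear [-0.0004 -0.001  -0.0213] rows 0.3
  turn deg 359.9 dr 1.9994 rows 50.3 j6 -5.35
  turn deg -0.1 dr -0.0006 rows 0.0 j6 0.93
  turn deg 179.9 dr 0.9994 rows 25.1 j6 -2.21
  turn deg -180.1 dr -1.0006 rows 25.2 j6 4.07
```

View pics/g5s.png

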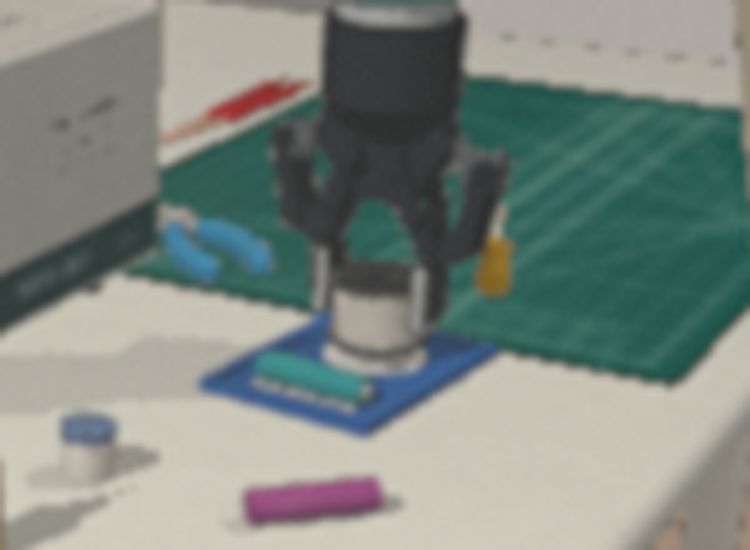

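The reel hangs over its white outline (378,355), clear of the teal cell. Lowering gently.

{"fn": "send_rows", "kwargs": {"rows": [{"linear": [0,-0.001,-0.006],"dr": [0,0,0]},{"linear": [0,-0.001,-0.012],"dr": [0,0,0]},{"linear": [0,-0.001,-0.017],"dr": [0,0,0]},{"linear": [0,-0.001,-0.02],"dr": [0,0,0]},{"linear": [0,-0.001,-0.02],"dr": [0,0,0]},{"linear": [0,-0.001,-0.02],"dr": [0,0,0]}]}}

```text
clock: 15.27
position: [0.4973, -0.366, 0.1845]
eef_rot: [2.326, 2.111, -0.0]
force: [-0.7, -0.5, -0.5]
width: 0.0524
```

{"fn": "send_rows", "kwargs": {"rows": [{"linear": [0,0,0],"dr": [0,0,0]},{"linear": [0,0,0],"dr": [0,0,0]},{"linear": [0,0,0],"dr": [0,0,0]},{"linear": [0,0,0],"dr": [0,0,0]}], "claw": 0.1}}

```text
clock: 15.6
position: [0.4973, -0.3659, 0.1843]
eef_rot: [2.326, 2.111, 0.0]
force: [0.2, 0.5, 0.0]
width: 0.077
```

{"fn": "send_rows", "kwargs": {"rows": [{"linear": [0,0,0.01],"dr": [0,0,0]},{"linear": [0,0,0.05],"dr": [0,0,0]},{"linear": [0,0,0.12],"dr": [0,0,0]},{"linear": [0,0,0.2],"dr": [0,0,0]},{"linear": [0,0,0.23],"dr": [0,0,0]}]}}

```text
clock: 16.02
position: [0.4986, -0.367, 0.3052]
eef_rot: [2.32, 2.106, 0.001]
force: [1.0, -0.2, 0.5]
width: 0.0769
```

```bash
python3 go.py 0.4367 -0.1676 0.25 134.1
```

```text
t 16.02 pos [ 0.4986 -0.367   0.3052] J -5.53 tilt [ 0.006 -0.005 -1.   ] j [-0.74  0.33 -0.17  1.06  0.    0.93] w 0.0769 F [ 1.  -0.2  0.5]
linear [-0.1238  0.3989 -0.1104] rows 5.2
  turn deg 139.6 dr 0.7757 rows 19.5 j6 -1.24
  turn deg -220.4 dr -1.2243 rows 30.8 j6 5.04
  turn deg 319.6 dr 1.7757 rows 44.6 j6 -4.38
  turn deg -40.4 dr -0.2243 rows 5.6 j6 1.9
```

{"fn": "send_rows", "kwargs": {"rows": [{"linear": [-0.121,0.397,0],"dr": [0,0,-0.2244]},{"linear": [-0.121,0.397,0],"dr": [0,0,-0.2244]},{"linear": [-0.121,0.397,-0.05],"dr": [0,0,-0.2244]},{"linear": [-0.121,0.397,-0.1],"dr": [0,0,-0.2244]},{"linear": [-0.121,0.397,-0.1],"dr": [0,0,-0.2244]},{"linear": [-0.121,0.397,-0.1],"dr": [0,0,-0.2244]},{"linear": [-0.121,0.397,-0.1],"dr": [0,0,-0.2244]},{"linear": [-0.121,0.397,-0.1],"dr": [0,0,-0.2244]},{"linear": [-0.121,0.397,-0.1],"dr": [0,0,-0.2244]}], "claw": 0.5, "newtons": 40}}

```text
clock: 16.77
position: [0.438, -0.1685, 0.2505]
eef_rot: [2.909, 1.179, 0.003]
force: [0.6, 0.0, -0.5]
width: 0.0425
```

```bash
python3 - <<'E'
from m import *
look(["purple_cell","solder_reel"],"c",dict(purple_cell=[.4367,-.1676],solder_reel=[.4975,-.3657]))
E
python3 go.py 0.4367 -0.1676 0.177 134.1
```

```text
purple_cell 2 free [ 436.7 -165.6    9.1] -45.1 2.868 | zfix [ 436.7 -165.6] -45.1 2.866 spots [[440.0, -165.0, 6.0], [436.0, -164.0, 7.0]]
solder_reel 1 free [ 698.  -872.9 -212.5] 490.2 0.35 | zfix [  85646.6 -173896.1] 12389.9 1.0 spots [[495.0, -368.0, 8.0]]
clock 17.2667
t 17.27 pos [ 0.4368 -0.1676  0.2492] J -45.94 tilt [-0.  0. -1.] j [-0.5   0.14 -0.55  0.87  0.    1.87] w 0.043 F [ 0.4  1.  -0.4]
linear [-1.000e-04 -0.000e+00 -1.444e-01] rows 1.7
  turn deg 180.0 dr 1.0002 rows 25.1 j6 -1.27
  turn deg -180.0 dr -0.9998 rows 25.1 j6 5.01
  turn deg 0.0 dr 0.0002 rows 0.0 j6 1.87
  turn deg -360.0 dr -1.9998 rows 50.3 j6 8.15
```

View pics/c_top_raw.png

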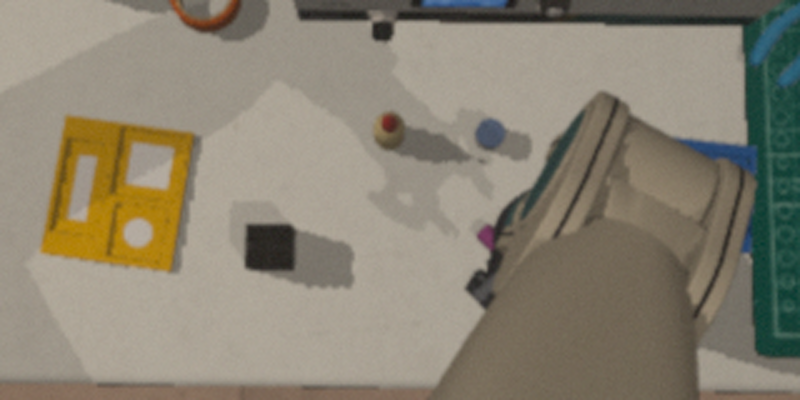

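View pics/c_scene.png

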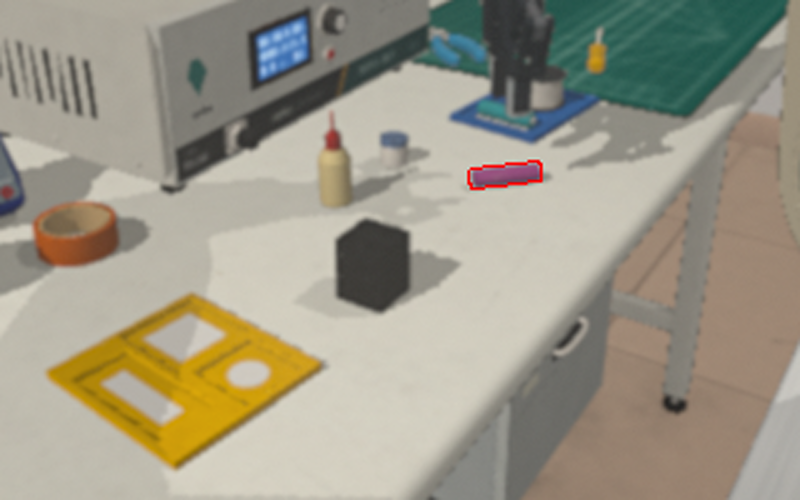

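The purple cell (505,175 in the scene crop) is undisturbed and the reel stands in the blue tray (548,88). Descending and gripping.

{"fn": "send_rows", "kwargs": {"rows": [{"linear": [0,0,-0.05],"dr": [0,0,0]},{"linear": [0,0,-0.1],"dr": [0,0,0]},{"linear": [0,0,-0.13],"dr": [0,0,0]},{"linear": [0,0,-0.144],"dr": [0,0,0]},{"linear": [0,0,-0.144],"dr": [0,0,0]},{"linear": [0,0,-0.144],"dr": [0,0,0]}]}}

```text
clock: 17.77
position: [0.4368, -0.1674, 0.1773]
eef_rot: [-2.912, -1.179, 0.0]
force: [0.1, -0.8, 0.4]
width: 0.043
```

{"fn": "send_rows", "kwargs": {"rows": [{"linear": [0,0,0],"dr": [0,0,0]},{"linear": [0,0,0],"dr": [0,0,0]},{"linear": [0,0,0],"dr": [0,0,0]},{"linear": [0,0,0],"dr": [0,0,0]},{"linear": [0,0,0],"dr": [0,0,0]},{"linear": [0,0,0],"dr": [0,0,0]}], "claw": 1}}

```text
clock: 18.27
position: [0.4375, -0.1678, 0.1785]
eef_rot: [2.91, 1.178, 0.003]
force: [-1.4, 0.3, 6.6]
width: 0.0161
```

{"fn": "send_rows", "kwargs": {"rows": [{"linear": [0,0,0.03],"dr": [0,0,0]},{"linear": [0,0,0.1],"dr": [0,0,0]},{"linear": [0,0,0.18],"dr": [0,0,0]},{"linear": [0,0,0.246],"dr": [0,0,0]},{"linear": [0,0,0.246],"dr": [0,0,0]},{"linear": [0,0,0.246],"dr": [0,0,0]}]}}

```text
clock: 18.77
position: [0.4378, -0.168, 0.3028]
eef_rot: [2.907, 1.177, 0.006]
force: [-0.0, 0.2, -0.4]
width: 0.0166
```

```bash
python3 go.py 0.4958 0.2493 0.30 82.4
```

```text
t 18.77 pos [ 0.4378 -0.168   0.3028] J -45.92 tilt [ 0.006 -0.003 -1.   ] j [-0.5   0.08 -0.49  0.99 -0.    1.87] w 0.0166 F [-0.   0.2 -0.4]
linear [ 0.1159  0.8345 -0.0056] rows 10.1
  turn deg 128.3 dr 0.7129 rows 17.9 j6 0.46
  turn deg -231.7 dr -1.2871 rows 32.4 j6 6.74
  turn deg 308.3 dr 1.7129 rows 43.1 j6 -2.68
  turn deg -51.7 dr -0.2871 rows 7.2 j6 3.6
```

{"fn": "send_rows", "kwargs": {"rows": [{"linear": [0.118,0.834,0],"dr": [0,0,0.39]},{"linear": [0.118,0.834,0],"dr": [0,0,0.39]},{"linear": [0.118,0.834,0],"dr": [0,0,0.39]},{"linear": [0.118,0.834,0],"dr": [0,0,0.39]},{"linear": [0.118,0.834,0],"dr": [0,0,0.39]},{"linear": [0.118,0.834,0],"dr": [0,0,0.39]},{"linear": [0.118,0.834,0],"dr": [0,0,0.39]},{"linear": [0.118,0.834,0],"dr": [0,0,0.39]},{"linear": [0.118,0.834,0],"dr": [0,0,0.39]},{"linear": [0.118,0.834,0],"dr": [0,0,0.39]}]}}

```text
clock: 19.6
position: [0.4938, 0.247, 0.2979]
eef_rot: [-1.695, -2.642, 0.005]
force: [0.7, -0.1, -1.6]
width: 0.0162
```

{"fn": "send_rows", "kwargs": {"rows": [{"linear": [0,0,0],"dr": [0,0,0.323]},{"linear": [0,0,0],"dr": [0,0,0.323]},{"linear": [0,0,0],"dr": [0,0,0.323]},{"linear": [0,0,0],"dr": [0,0,0.323]},{"linear": [0,0,-0.05],"dr": [0,0,0.323]},{"linear": [0,0,-0.1],"dr": [0,0,0.323]},{"linear": [0,0,-0.15],"dr": [0,0,0.323]},{"linear": [0,0,-0.19],"dr": [0,0,0.323]},{"linear": [0,0,-0.2],"dr": [0,0,0.323]},{"linear": [0,0,-0.2],"dr": [0,0,0.323]}]}}

```text
clock: 20.43
position: [0.4929, 0.2444, 0.1968]
eef_rot: [-0.211, -3.127, 0.005]
force: [0.2, 0.5, -1.0]
width: 0.0162
```

```bash
python3 go.py 0.4958 0.2493 0.1815 82.4;python3 - <<'E'
from station import r
import cv2
p=r.capture("scene");cv2.imwrite("pics/g6s.png",cv2.resize(p["img"][200:350,110:310],None,fx=4,fy=4,interpolation=cv2.INTER_CUBIC))
E
```

```text
t 20.43 pos [0.4929 0.2444 0.1968] J 82.28 tilt [-0.007 -0.003 -1.   ] j [ 0.34  0.34 -0.42  0.81 -0.    0.48] w 0.0162 F [ 0.2  0.5 -1. ]
linear [ 0.0059  0.0099 -0.0307] rows 0.4
  turn deg 0.1 dr 0.0007 rows 0.0 j6 0.48
  turn deg -359.9 dr -1.9993 rows 50.3 j6 6.76
  turn deg 180.1 dr 1.0007 rows 25.2 j6 -2.66
  turn deg -179.9 dr -0.9993 rows 25.1 j6 3.62
```

View pics/g6s.png

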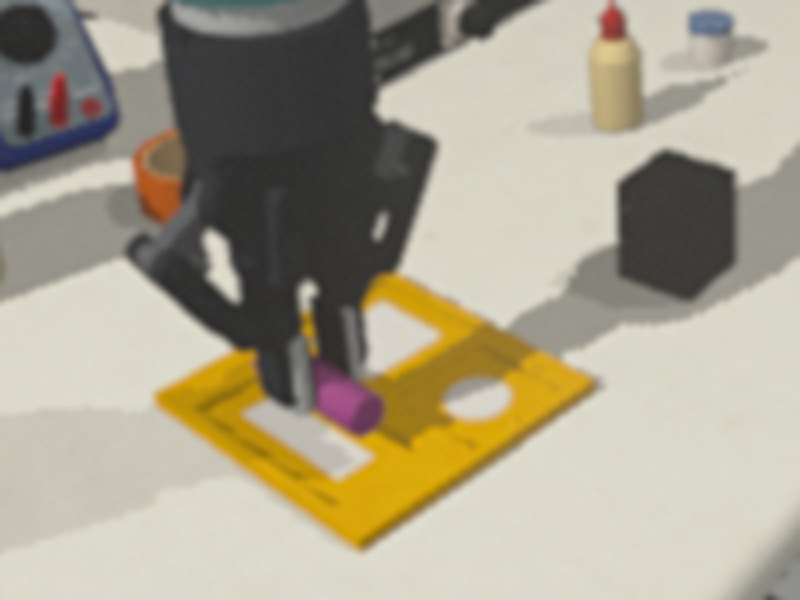

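Purple cell (345,398) is parallel to the outline (305,438), about 5 mm short in y; correcting and lowering.

{"fn": "send_rows", "kwargs": {"rows": [{"linear": [0.005,0.01,-0.01],"dr": [0,0,0]},{"linear": [0.005,0.01,-0.018],"dr": [0,0,0]},{"linear": [0.005,0.01,-0.024],"dr": [0,0,0]},{"linear": [0.005,0.01,-0.024],"dr": [0,0,0]},{"linear": [0.005,0.01,-0.024],"dr": [0,0,0]},{"linear": [0.005,0.01,-0.024],"dr": [0,0,0]}]}}

```text
clock: 20.98
position: [0.4977, 0.2502, 0.1886]
eef_rot: [0.208, 3.134, 0.0]
force: [-0.2, 0.1, 0.1]
width: 0.0166
```

```bash
python3 go.py 0.4958 0.2493 0.1815 82.4
```

```text
t 20.98 pos [0.4977 0.2502 0.1886] J 82.4 tilt [ 0.001  0.    -1.   ] j [ 0.35  0.36 -0.42  0.79 -0.    0.48] w 0.0166 F [-0.2  0.1  0.1]
linear [-0.0038 -0.0019 -0.0141] rows 0.2
  turn deg 360.0 dr 2.0 rows 50.3 j6 -5.8
  turn deg -0.0 dr -0.0 rows 0.0 j6 0.48
  turn deg 180.0 dr 1.0 rows 25.1 j6 -2.66
  turn deg -180.0 dr -1.0 rows 25.1 j6 3.62
```

{"fn": "send_rows", "kwargs": {"rows": [{"linear": [-0.003,-0.002,-0.004],"dr": [0,0,0]},{"linear": [-0.003,-0.002,-0.008],"dr": [0,0,0]},{"linear": [-0.003,-0.002,-0.012],"dr": [0,0,0]},{"linear": [-0.003,-0.002,-0.014],"dr": [0,0,0]},{"linear": [-0.003,-0.002,-0.014],"dr": [0,0,0]},{"linear": [-0.003,-0.002,-0.014],"dr": [0,0,0]}]}}

```text
clock: 21.48
position: [0.496, 0.2491, 0.1815]
eef_rot: [-0.208, -3.134, 0.0]
force: [-1.2, -2.1, 5.7]
width: 0.0165
```

{"fn": "send_rows", "kwargs": {"rows": [{"linear": [0,0,0],"dr": [0,0,0]},{"linear": [0,0,0],"dr": [0,0,0]},{"linear": [0,0,0],"dr": [0,0,0]}], "claw": 0.68}}

```text
clock: 21.73
position: [0.4962, 0.2492, 0.181]
eef_rot: [0.208, 3.135, 0.0]
force: [0.4, -0.2, 0.1]
width: 0.0273
```

{"fn": "send_rows", "kwargs": {"rows": [{"linear": [0,0,0.01],"dr": [0,0,0]},{"linear": [0,0,0.05],"dr": [0,0,0]},{"linear": [0,0,0.12],"dr": [0,0,0]},{"linear": [0,0,0.2],"dr": [0,0,0]},{"linear": [0,0,0.24],"dr": [0,0,0]},{"linear": [0,0,0.24],"dr": [0,0,0]}]}}

```text
clock: 22.23
position: [0.4987, 0.2502, 0.3076]
eef_rot: [0.207, 3.124, 0.007]
force: [1.4, 0.2, 0.6]
width: 0.0273
```

```bash
python3 go.py 0.4384 0.0596 0.28 0.8
```

```text
t 22.23 pos [0.4987 0.2502 0.3076] J 82.42 tilt [ 0.011  0.004 -1.   ] j [ 0.35  0.22 -0.31  1.03  0.    0.48] w 0.0273 F [1.4 0.2 0.6]
linear [-0.1206 -0.3812 -0.0552] rows 4.8
  turn deg 278.4 dr 1.5466 rows 38.9 j6 -4.71
  turn deg -81.6 dr -0.4534 rows 11.4 j6 1.58
  turn deg 98.4 dr 0.5466 rows 13.7 j6 -1.57
  turn deg -261.6 dr -1.4534 rows 36.5 j6 4.72
```

{"fn": "send_rows", "kwargs": {"rows": [{"linear": [-0.115,-0.379,0],"dr": [0,0,-0.453]},{"linear": [-0.115,-0.379,0],"dr": [0,0,-0.453]},{"linear": [-0.115,-0.379,0],"dr": [0,0,-0.453]},{"linear": [-0.115,-0.379,0],"dr": [0,0,-0.453]},{"linear": [-0.115,-0.379,0],"dr": [0,0,-0.453]},{"linear": [-0.115,-0.379,0],"dr": [0,0,-0.453]},{"linear": [-0.115,-0.379,0],"dr": [0,0,-0.453]},{"linear": [-0.115,-0.379,0],"dr": [0,0,-0.453]},{"linear": [-0.115,-0.379,0],"dr": [0,0,-0.453]},{"linear": [-0.115,-0.379,0],"dr": [0,0,-0.453]}], "claw": 0.1}}

```text
clock: 23.07
position: [0.4381, 0.0595, 0.3006]
eef_rot: [-2.01, -2.413, 0.001]
force: [0.1, 0.1, 0.0]
width: 0.077
```

```bash
python3 - <<'E'
from station import r
import cv2
p=r.capture("scene");cv2.imwrite("pics/g7s.png",cv2.resize(p["img"][200:350,110:310],None,fx=4,fy=4,interpolation=cv2.INTER_CUBIC))
p=r.capture("top");cv2.imwrite("pics/g7t.png",cv2.resize(p["img"][140:300,130:450],None,fx=2.5,fy=2.5,interpolation=cv2.INTER_CUBIC))
E
python3 go.py 0.4384 0.0596 0.195 0.8
```

```text
t 23.17 pos [0.4382 0.0596 0.3006] J 10.79 tilt [-0.001  0.    -1.   ] j [-0.01  0.04 -0.54  0.99  0.    1.37] w 0.0774 F [-0.  -0.5  0.4]
linear [ 0.0004 -0.     -0.2113] rows 2.5
  turn deg 350.0 dr 1.9445 rows 48.9 j6 -4.74
  turn deg -10.0 dr -0.0555 rows 1.4 j6 1.55
  turn deg 170.0 dr 0.9445 rows 23.7 j6 -1.6
  turn deg -190.0 dr -1.0555 rows 26.5 j6 4.69
```

View pics/g7s.png

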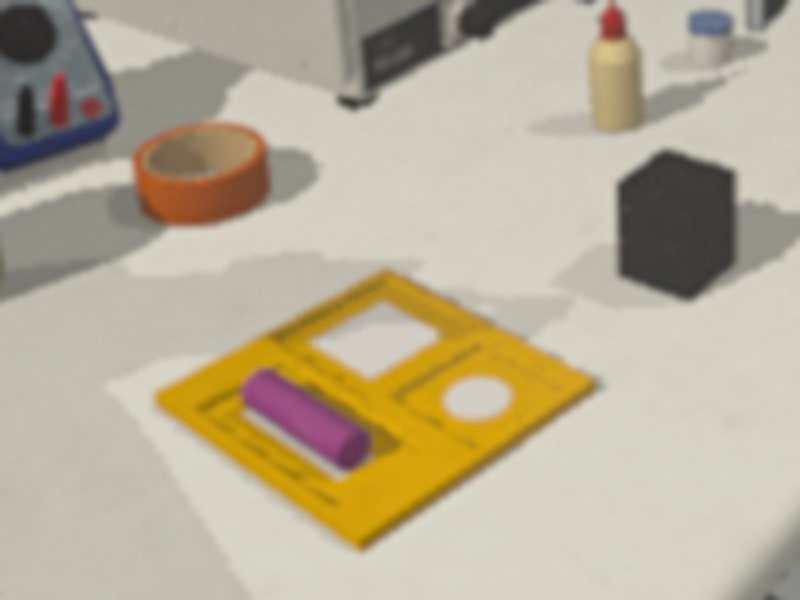

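View pics/g7t.png

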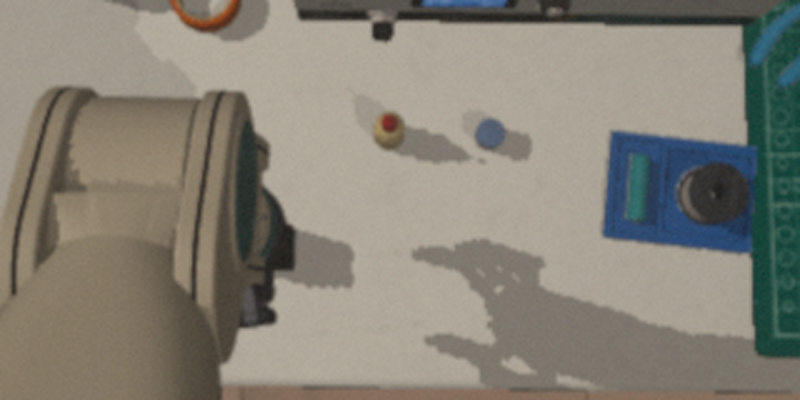

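Purple cell (305,420) lies along its slot over the outline; the reel (714,193 in top) stands in its pocket. On to the frame.

{"fn": "send_rows", "kwargs": {"rows": [{"linear": [0,0,-0.01],"dr": [0,0,-0.055]},{"linear": [0,0,-0.04],"dr": [0,0,-0.055]},{"linear": [0,0,-0.1],"dr": [0,0,-0.055]},{"linear": [0,0,-0.16],"dr": [0,0,-0.055]},{"linear": [0,0,-0.2],"dr": [0,0,-0.055]},{"linear": [0,0,-0.211],"dr": [0,0,-0.055]},{"linear": [0,0,-0.211],"dr": [0,0,-0.055]},{"linear": [0,0,-0.211],"dr": [0,0,-0.055]}]}}

```text
clock: 23.83
position: [0.4388, 0.0597, 0.196]
eef_rot: [-2.202, -2.24, 0.0]
force: [0.0, -0.4, 0.3]
width: 0.0768
```

{"fn": "send_rows", "kwargs": {"rows": [{"linear": [0,0,0],"dr": [0,0,0]},{"linear": [0,0,0],"dr": [0,0,0]},{"linear": [0,0,0],"dr": [0,0,0]},{"linear": [0,0,0],"dr": [0,0,0]},{"linear": [0,0,0],"dr": [0,0,0]},{"linear": [0,0,0],"dr": [0,0,0]}], "claw": 1, "newtons": 30}}

```text
clock: 24.33
position: [0.4395, 0.0597, 0.1971]
eef_rot: [2.202, 2.238, 0.003]
force: [-0.4, -0.1, 5.8]
width: 0.0419
```

{"fn": "send_rows", "kwargs": {"rows": [{"linear": [0,0,0.01],"dr": [0,0,0]},{"linear": [0,0,0.05],"dr": [0,0,0]},{"linear": [0,0,0.11],"dr": [0,0,0]},{"linear": [0,0,0.18],"dr": [0,0,0]},{"linear": [0,0,0.21],"dr": [0,0,0]},{"linear": [0,0,0.21],"dr": [0,0,0]},{"linear": [0,0,0.21],"dr": [0,0,0]}]}}

```text
clock: 24.92
position: [0.439, 0.0597, 0.302]
eef_rot: [2.202, 2.237, 0.003]
force: [0.8, -0.1, -1.0]
width: 0.0415
```

```bash
python3 go.py 0.5183 0.1837 0.30 -7.6;python3 - <<'E'
from station import r
import cv2
p=r.capture("scene");cv2.imwrite("pics/g8s.png",cv2.resize(p["img"][150:310,140:340],None,fx=4,fy=3.75,interpolation=cv2.INTER_CUBIC))
E
```

```text
t 24.92 pos [0.439  0.0597 0.302 ] J 0.9 tilt [ 0.003 -0.    -1.   ] j [-0.01  0.04 -0.54  0.99 -0.    1.54] w 0.0415 F [ 0.8 -0.1 -1. ]
linear [ 0.1585  0.248  -0.004 ] rows 3.5
  turn deg 351.5 dr 1.9528 rows 49.1 j6 -4.39
  turn deg -8.5 dr -0.0472 rows 1.2 j6 1.9
  turn deg 171.5 dr 0.9528 rows 24.0 j6 -1.24
  turn deg -188.5 dr -1.0472 rows 26.3 j6 5.04
```

View pics/g8s.png

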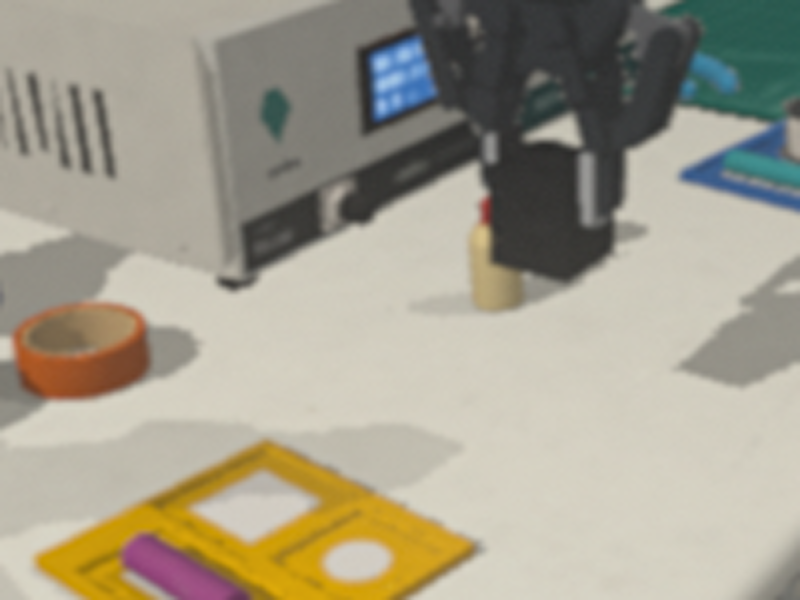

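Frame held upright (555,210). Moving over its pocket.

{"fn": "send_rows", "kwargs": {"rows": [{"linear": [0.159,0.248,0],"dr": [0,0,-0.047]},{"linear": [0.159,0.248,0],"dr": [0,0,-0.047]},{"linear": [0.159,0.248,0],"dr": [0,0,-0.047]},{"linear": [0.159,0.248,0],"dr": [0,0,-0.047]},{"linear": [0.159,0.248,0],"dr": [0,0,-0.047]},{"linear": [0.159,0.248,-0.05],"dr": [0,0,-0.047]},{"linear": [0.159,0.248,-0.1],"dr": [0,0,-0.047]},{"linear": [0.159,0.248,-0.15],"dr": [0,0,-0.047]},{"linear": [0.159,0.248,-0.17],"dr": [0,0,-0.047]},{"linear": [0.159,0.248,-0.17],"dr": [0,0,-0.047]}]}}

```text
clock: 25.8
position: [0.515, 0.1827, 0.2114]
eef_rot: [-2.36, -2.067, 0.014]
force: [-0.1, -0.1, -0.1]
width: 0.0418
```

```bash
python3 - <<'E'
from station import r
import cv2
p=r.capture("scene");cv2.imwrite("pics/g9s.png",cv2.resize(p["img"][180:340,110:310],None,fx=4,fy=3.75,interpolation=cv2.INTER_CUBIC))
E
python3 go.py 0.5183 0.1837 0.2005 -7.6
```

```text
t 25.85 pos [0.5163 0.183  0.2135] J -7.59 tilt [-0.006 -0.001 -1.   ] j [ 0.22  0.32 -0.41  0.84 -0.    1.93] w 0.0414 F [-0.7  0.2 -0.4]
linear [ 0.0039  0.0014 -0.026 ] rows 0.3
  turn deg 360.0 dr 1.9999 rows 50.3 j6 -4.36
  turn deg -0.0 dr -0.0001 rows 0.0 j6 1.93
  turn deg 180.0 dr 0.9999 rows 25.1 j6 -1.22
  turn deg -180.0 dr -1.0001 rows 25.1 j6 5.07
```

View pics/g9s.png

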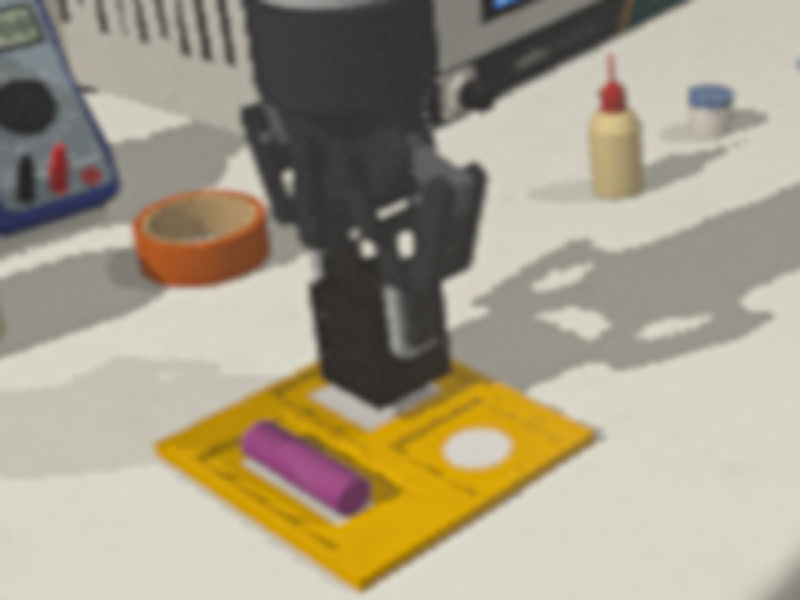

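{"fn": "send_rows", "kwargs": {"rows": [{"linear": [0.001,0,-0.01],"dr": [0,0,0]},{"linear": [0.001,0,-0.018],"dr": [0,0,0]},{"linear": [0.001,0,-0.024],"dr": [0,0,0]},{"linear": [0.001,0,-0.026],"dr": [0,0,0]},{"linear": [0.001,0,-0.026],"dr": [0,0,0]},{"linear": [0.001,0,-0.026],"dr": [0,0,0]}]}}

```text
clock: 26.35
position: [0.5188, 0.1837, 0.2032]
eef_rot: [2.363, 2.07, 0.001]
force: [0.9, -0.1, -0.6]
width: 0.0419
```

{"fn": "send_rows", "kwargs": {"rows": [{"linear": [0,0,-0.002],"dr": [0,0,0]},{"linear": [0,0,-0.004],"dr": [0,0,0]},{"linear": [0,0,-0.005],"dr": [0,0,0]},{"linear": [0,0,-0.005],"dr": [0,0,0]},{"linear": [0,0,-0.005],"dr": [0,0,0]}]}}

```text
clock: 26.77
position: [0.5186, 0.1837, 0.2002]
eef_rot: [2.363, 2.07, 0.0]
force: [0.4, -0.4, -0.4]
width: 0.0417
```

Release, rise, and go to the tin.

{"fn": "send_rows", "kwargs": {"rows": [{"linear": [0,0,0],"dr": [0,0,0]},{"linear": [0,0,0],"dr": [0,0,0]},{"linear": [0,0,0],"dr": [0,0,0]},{"linear": [0,0,0],"dr": [0,0,0]}], "claw": 0.3}}

```text
clock: 27.1
position: [0.5186, 0.1837, 0.2002]
eef_rot: [2.363, 2.07, 0.0]
force: [-0.1, 0.8, 0.0]
width: 0.0597
```

{"fn": "send_rows", "kwargs": {"rows": [{"linear": [0,0,0.01],"dr": [0,0,0]},{"linear": [0,0,0.05],"dr": [0,0,0]},{"linear": [0,0,0.12],"dr": [0,0,0]},{"linear": [0,0,0.2],"dr": [0,0,0]},{"linear": [0,0,0.22],"dr": [0,0,0]},{"linear": [0,0,0.22],"dr": [0,0,0]}]}}

```text
clock: 27.6
position: [0.5207, 0.1842, 0.3153]
eef_rot: [2.36, 2.067, 0.014]
force: [-0.1, 0.2, -0.2]
width: 0.0597
```

```bash
python3 go.py 0.552 -0.151 0.30 82.4
```

```text
t 27.6 pos [0.5207 0.1842 0.3153] J -7.57 tilt [ 0.01   0.002 -1.   ] j [ 0.22  0.21 -0.31  1.04  0.    1.93] w 0.0597 F [-0.1  0.2 -0.2]
linear [ 0.0625 -0.6704 -0.0305] rows 8.1
  turn deg 90.0 dr 0.4998 rows 12.6 j6 -0.25
  turn deg -270.0 dr -1.5002 rows 37.7 j6 6.03
  turn deg 270.0 dr 1.4998 rows 37.7 j6 -3.39
  turn deg -90.0 dr -0.5002 rows 12.6 j6 2.89
```

{"fn": "send_rows", "kwargs": {"rows": [{"linear": [0.067,-0.669,0],"dr": [0,0,0.39]},{"linear": [0.067,-0.669,0],"dr": [0,0,0.39]},{"linear": [0.067,-0.669,0],"dr": [0,0,0.39]},{"linear": [0.067,-0.669,0],"dr": [0,0,0.39]},{"linear": [0.067,-0.669,0],"dr": [0,0,0.39]},{"linear": [0.067,-0.669,0],"dr": [0,0,0.39]},{"linear": [0.067,-0.669,0],"dr": [0,0,0.39]},{"linear": [0.067,-0.669,0],"dr": [0,0,0.39]},{"linear": [0.067,-0.669,0],"dr": [0,0,0.39]},{"linear": [0.067,-0.669,0],"dr": [0,0,0.39]}], "claw": 0.3}}

```text
clock: 28.43
position: [0.5524, -0.1559, 0.3092]
eef_rot: [0.836, 3.028, -0.004]
force: [0.3, -0.1, -0.0]
width: 0.0598
```

{"fn": "send_rows", "kwargs": {"rows": [{"linear": [0,0,-0.05],"dr": [0,0,0.11]},{"linear": [0,0,-0.1],"dr": [0,0,0.11]},{"linear": [0,0,-0.12],"dr": [0,0,0.11]},{"linear": [0,0,-0.12],"dr": [0,0,0.11]},{"linear": [0,0,-0.12],"dr": [0,0,0.11]},{"linear": [0,0,-0.12],"dr": [0,0,0.11]}]}}

```text
clock: 28.93
position: [0.5523, -0.1508, 0.2504]
eef_rot: [0.306, 3.126, -0.0]
force: [-0.2, -1.0, 0.7]
width: 0.0601
```

```bash
python3 - <<'E'
from m import *
look(["cell_frame","purple_cell"],"d",dict(cell_frame=[.5183,.1837],purple_cell=[.496,.249]))
E
python3 go.py 0.552 -0.151 0.184 82.4
```

```text
cell_frame 2 free [518.4 183.3   1.4] -9.1 0.163 | zfix [518.8 183.2] -10.2 0.179 spots [[519.0, 186.0, 1.0], [523.0, 183.0, 1.0]]
purple_cell 1 free [518.4 229.3 -12.5] 83.1 0.058 | zfix [497.8 247.4] 82.6 0.1 spots [[499.0, 253.0, 7.0], [496.0, 250.0, 11.0]]
clock 29.4333
t 29.43 pos [ 0.5522 -0.1508  0.2505] J 78.92 tilt [ 0. -0. -1.] j [-0.38  0.31 -0.33  0.93 -0.   -0.19] w 0.0596 F [ 0.2 -0.8  0.5]
linear [-0.0003 -0.0004 -0.1329] rows 1.6
  turn deg 3.5 dr 0.0193 rows 0.5 j6 -0.25
  turn deg -356.5 dr -1.9807 rows 49.8 j6 6.04
  turn deg 183.5 dr 1.0193 rows 25.6 j6 -3.39
  turn deg -176.5 dr -0.9807 rows 24.7 j6 2.89
```

View pics/d_top_raw.png

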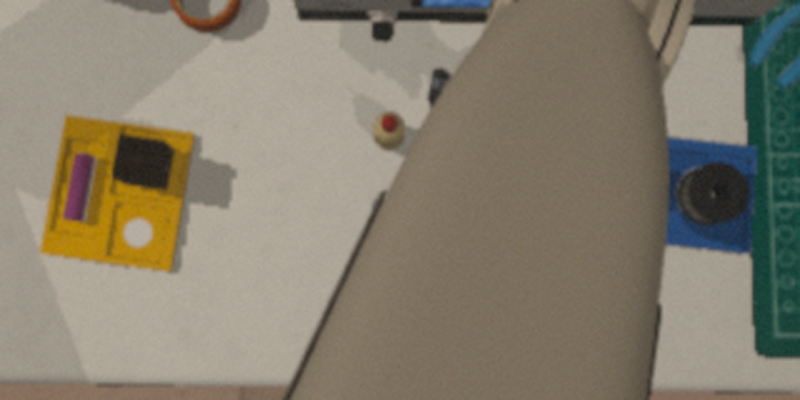

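View pics/d_scene.png

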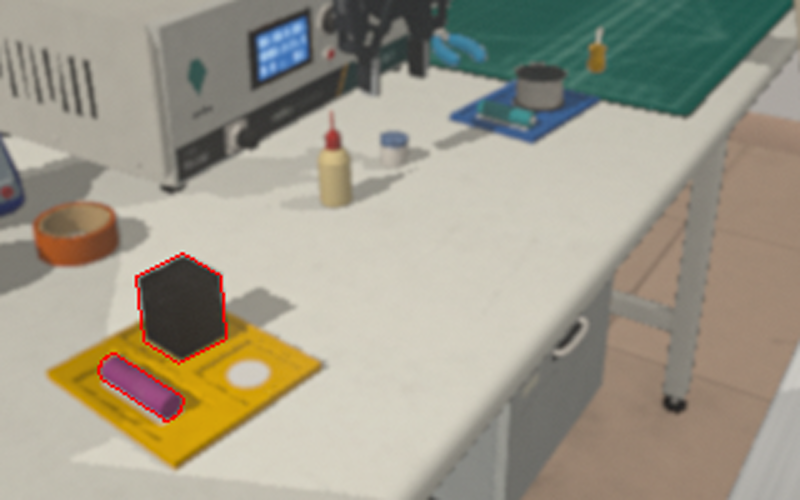

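The frame (183,305) stands in its pocket, the purple cell (142,388) in its slot. Picking the tin.

{"fn": "send_rows", "kwargs": {"rows": [{"linear": [0,0,-0.05],"dr": [0,0,0.019]},{"linear": [0,0,-0.1],"dr": [0,0,0.019]},{"linear": [0,0,-0.125],"dr": [0,0,0.019]},{"linear": [0,0,-0.137],"dr": [0,0,0.019]},{"linear": [0,0,-0.137],"dr": [0,0,0.019]},{"linear": [0,0,-0.137],"dr": [0,0,0.019]}]}}

```text
clock: 29.93
position: [0.5523, -0.1509, 0.182]
eef_rot: [0.21, 3.134, -0.0]
force: [0.1, -0.2, 0.8]
width: 0.0596
```

{"fn": "send_rows", "kwargs": {"rows": [{"linear": [0,0,0],"dr": [0,0,0]},{"linear": [0,0,0],"dr": [0,0,0]},{"linear": [0,0,0],"dr": [0,0,0]},{"linear": [0,0,0],"dr": [0,0,0]},{"linear": [0,0,0],"dr": [0,0,0]},{"linear": [0,0,0],"dr": [0,0,0]}], "claw": 1, "newtons": 40}}

```text
clock: 30.43
position: [0.5529, -0.1511, 0.1831]
eef_rot: [0.209, 3.132, -0.001]
force: [-0.7, 0.7, 5.5]
width: 0.026
```

{"fn": "send_rows", "kwargs": {"rows": [{"linear": [0,0,0.01],"dr": [0,0,0]},{"linear": [0,0,0.05],"dr": [0,0,0]},{"linear": [0,0,0.11],"dr": [0,0,0]},{"linear": [0,0,0.18],"dr": [0,0,0]},{"linear": [0,0,0.25],"dr": [0,0,0]},{"linear": [0,0,0.27],"dr": [0,0,0]},{"linear": [0,0,0.27],"dr": [0,0,0]},{"linear": [0,0,0.27],"dr": [0,0,0]}]}}

```text
clock: 31.1
position: [0.5519, -0.1507, 0.3167]
eef_rot: [0.21, 3.134, -0.0]
force: [-0.3, 1.0, -1.5]
width: 0.0259
```

```bash
python3 go.py 0.4519 0.1926 0.317 82.4;python3 - <<'E'
from station import r
import cv2
p=r.capture("scene");cv2.imwrite("pics/g10s.png",cv2.resize(p["img"][80:230,200:400],None,fx=4,fy=4,interpolation=cv2.INTER_CUBIC))
E
```

```text
t 31.1 pos [ 0.5519 -0.1507  0.3167] J 82.35 tilt [ 0. -0. -1.] j [-0.38  0.24 -0.26  1.06  0.   -0.25] w 0.0259 F [-0.3  1.  -1.5]
linear [-0.2     0.6867  0.0007] rows 8.6
  turn deg 0.1 dr 0.0003 rows 0.0 j6 0.42
  turn deg -359.9 dr -1.9997 rows 50.3 j6 6.71
  turn deg 180.1 dr 1.0003 rows 25.1 j6 -2.72
  turn deg -179.9 dr -0.9997 rows 25.1 j6 3.56
```

View pics/g10s.png

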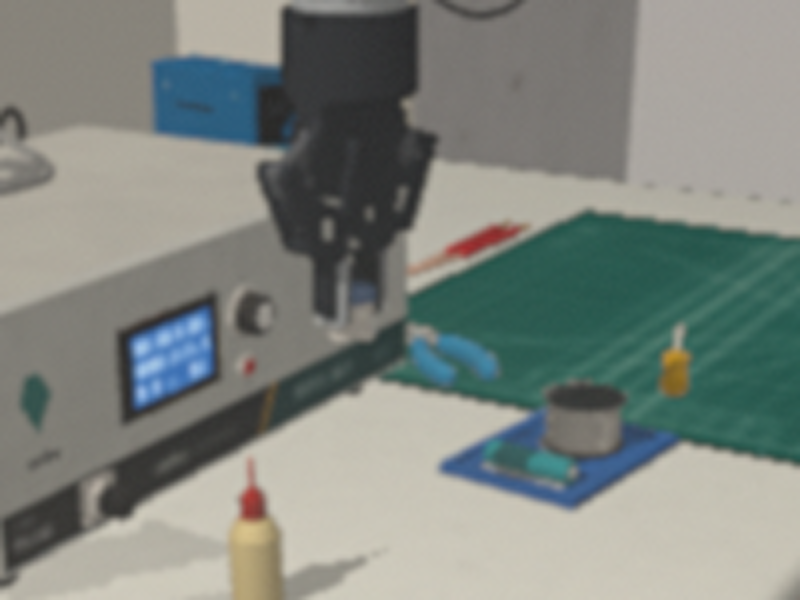

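Tin held (355,305). To its pocket.

{"fn": "send_rows", "kwargs": {"rows": [{"linear": [-0.2,0.687,0],"dr": [0,0,0]},{"linear": [-0.2,0.687,0],"dr": [0,0,0]},{"linear": [-0.2,0.687,0],"dr": [0,0,0]},{"linear": [-0.2,0.687,0],"dr": [0,0,0]},{"linear": [-0.2,0.687,0],"dr": [0,0,0]},{"linear": [-0.2,0.687,0],"dr": [0,0,0]},{"linear": [-0.2,0.687,0],"dr": [0,0,0]},{"linear": [-0.2,0.687,0],"dr": [0,0,0]},{"linear": [-0.2,0.687,0],"dr": [0,0,0]},{"linear": [-0.2,0.687,0],"dr": [0,0,0]}]}}

```text
clock: 31.98
position: [0.4491, 0.1959, 0.3138]
eef_rot: [-0.2, -3.129, 0.0]
force: [0.6, -0.4, -0.1]
width: 0.0257
```

{"fn": "send_rows", "kwargs": {"rows": [{"linear": [0,0,0],"dr": [0,0,0]},{"linear": [0,0,-0.05],"dr": [0,0,0]},{"linear": [0,0,-0.12],"dr": [0,0,0]},{"linear": [0,0,-0.18],"dr": [0,0,0]},{"linear": [0,0,-0.22],"dr": [0,0,0]},{"linear": [0,0,-0.23],"dr": [0,0,0]},{"linear": [0,0,-0.23],"dr": [0,0,0]},{"linear": [0,0,-0.23],"dr": [0,0,0]}]}}

```text
clock: 32.65
position: [0.4524, 0.192, 0.2016]
eef_rot: [-0.212, -3.134, 0.001]
force: [-0.3, -0.4, -0.5]
width: 0.026
```

```bash
python3 - <<'E'
from station import r
import cv2
p=r.capture("scene");cv2.imwrite("pics/g11s.png",cv2.resize(p["img"][180:340,110:310],None,fx=4,fy=3.75,interpolation=cv2.INTER_CUBIC))
E
python3 go.py 0.4519 0.1926 0.186 82.4
```

```text
t 32.7 pos [0.453  0.1924 0.2025] J 82.29 tilt [ 0.001  0.    -1.   ] j [ 0.27  0.25 -0.55  0.78 -0.    0.4 ] w 0.0257 F [ 0.2 -0.3  0.2]
linear [-0.0022  0.0005 -0.0331] rows 0.4
  turn deg 0.1 dr 0.0006 rows 0.0 j6 0.4
  turn deg -359.9 dr -1.9994 rows 50.3 j6 6.69
  turn deg 180.1 dr 1.0006 rows 25.2 j6 -2.74
  turn deg -179.9 dr -0.9994 rows 25.1 j6 3.55
```

View pics/g11s.png

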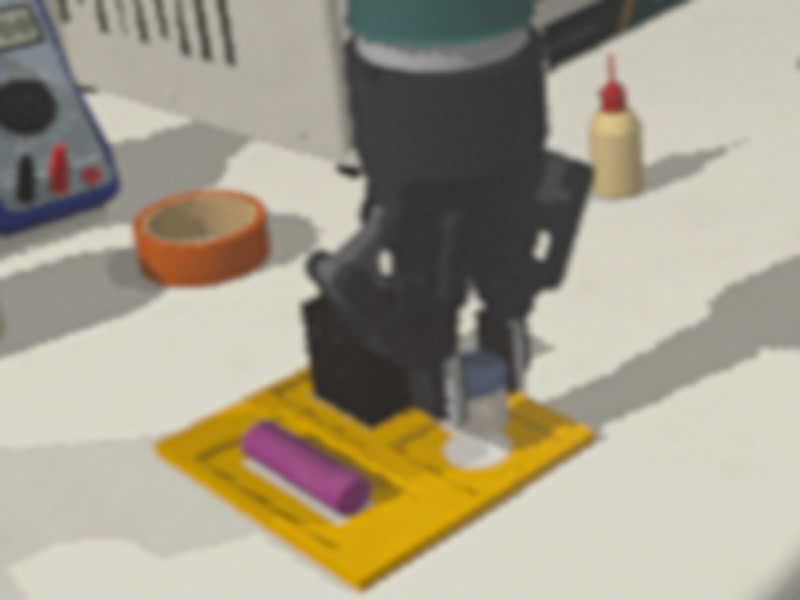

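Tin (484,390) is above its outline (475,447), fingers clear of frame and cell.

{"fn": "send_rows", "kwargs": {"rows": [{"linear": [-0.001,0,-0.01],"dr": [0,0,0]},{"linear": [-0.001,0,-0.018],"dr": [0,0,0]},{"linear": [-0.001,0,-0.025],"dr": [0,0,0]},{"linear": [-0.001,0,-0.03],"dr": [0,0,0]},{"linear": [-0.001,0,-0.032],"dr": [0,0,0]},{"linear": [-0.001,0,-0.032],"dr": [0,0,0]},{"linear": [-0.001,0,-0.032],"dr": [0,0,0]}]}}

```text
clock: 33.28
position: [0.4516, 0.1927, 0.1861]
eef_rot: [0.209, 3.135, -0.0]
force: [-2.5, -1.3, 4.3]
width: 0.026
```

{"fn": "send_rows", "kwargs": {"rows": [{"linear": [0,0,0],"dr": [0,0,0]},{"linear": [0,0,0],"dr": [0,0,0]},{"linear": [0,0,0],"dr": [0,0,0]},{"linear": [0,0,0],"dr": [0,0,0]}], "claw": 0.5}}

```text
clock: 33.62
position: [0.4516, 0.1927, 0.1856]
eef_rot: [0.21, 3.134, 0.0]
force: [0.6, 0.2, 0.1]
width: 0.0431
```

{"fn": "send_rows", "kwargs": {"rows": [{"linear": [0,0,0.01],"dr": [0,0,0]},{"linear": [0,0,0.05],"dr": [0,0,0]},{"linear": [0,0,0.12],"dr": [0,0,0]},{"linear": [0,0,0.2],"dr": [0,0,0]},{"linear": [0,0,0.26],"dr": [0,0,0]},{"linear": [0,0,0.28],"dr": [0,0,0]}]}}

```text
clock: 34.12
position: [0.4535, 0.1933, 0.3314]
eef_rot: [0.209, 3.126, 0.005]
force: [0.0, 0.0, 0.8]
width: 0.0425
```

{"fn": "send_rows", "kwargs": {"rows": [{"linear": [-0.1,-0.3,0.08],"dr": [0,0,0]},{"linear": [-0.1,-0.3,0.08],"dr": [0,0,0]},{"linear": [-0.1,-0.3,0.08],"dr": [0,0,0]},{"linear": [-0.1,-0.3,0.08],"dr": [0,0,0]},{"linear": [-0.1,-0.35,0.08],"dr": [0,0,0]},{"linear": [-0.1,-0.35,0.08],"dr": [0,0,0]},{"linear": [-0.1,-0.35,0.08],"dr": [0,0,0]}]}}

```text
clock: 34.7
position: [0.4013, 0.0167, 0.3657]
eef_rot: [0.215, 3.134, 0.0]
force: [0.2, 0.3, -0.4]
width: 0.0429
```

```bash
python3 - <<'E'
from m import *
o,V=look(["teal_cell","solder_reel","purple_cell","cell_frame","flux_tin","flux_bottle"],"e",dict(teal_cell=[.504,-.298],solder_reel=[.4975,-.3657],purple_cell=[.496,.249],cell_frame=[.5183,.1837],flux_tin=[.452,.1926],flux_bottle=[.5525,-.0525]))
cv2.imwrite("pics/e_by.png",np.hstack([cv2.resize(V[0]["img"][200:350,110:260],(390,390),interpolation=cv2.INTER_CUBIC),cv2.resize(V[0]["img"][150:230,300:380],(390,390),interpolation=cv2.INTER_CUBIC)]))
E
python3 go.py
```

```text
teal_cell 2 free [ 502.7 -297.8   11.3] 84.8 0.463 | zfix [ 501.8 -299. ] 82.2 0.542 spots [[500.0, -302.0, 12.0], [498.0, -299.0, 13.0]]
solder_reel 2 free [ 496.7 -369.2    1.7] 2.6 0.148 | zfix [ 497.1 -369.9] 1.9 0.167 spots [[494.0, -369.0, 6.0], [496.0, -367.0, 4.0]]
purple_cell 2 free [495.3 249.9  12. ] 82.2 0.73 | zfix [497.2 249.4] 80.7 0.863 spots [[501.0, 250.0, 7.0], [496.0, 254.0, 11.0]]
cell_frame 1 free [522.8 178.6  -1.8] 82.8 0.045 | zfix [520.8 180.6] 80.8 0.05 spots [[524.0, 183.0, 5.0], [522.0, 181.0, 1.0]]
flux_tin 1 free [454.1 188.7  -2.6] 12.1 0.14 | zfix [452.8 189.8] 17.4 0.149 spots [[456.0, 193.0, 0.0]]
flux_bottle 2 free [552.9 -51.9  -0.7] 4.1 0.347 | zfix [552.8 -51.9] 4.1 0.347 spots [[554.0, -55.0, -1.0], [555.0, -54.0, -1.0]]
clock 36.0
t 36.0 pos [0.4016 0.0177 0.3657] J 82.34 tilt [-0. -0. -1.] j [-0.12 -0.1  -0.53  1.14 -0.    0.02] w 0.0425 F [-0.1  1.7 -0.4]
```

View pics/e_by.png

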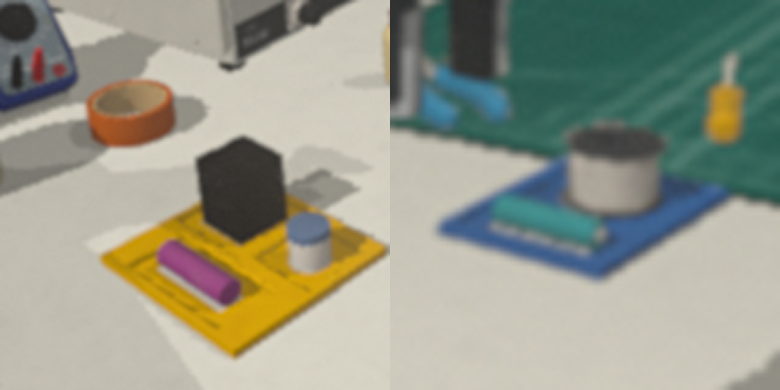

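View pics/e_top_raw.png

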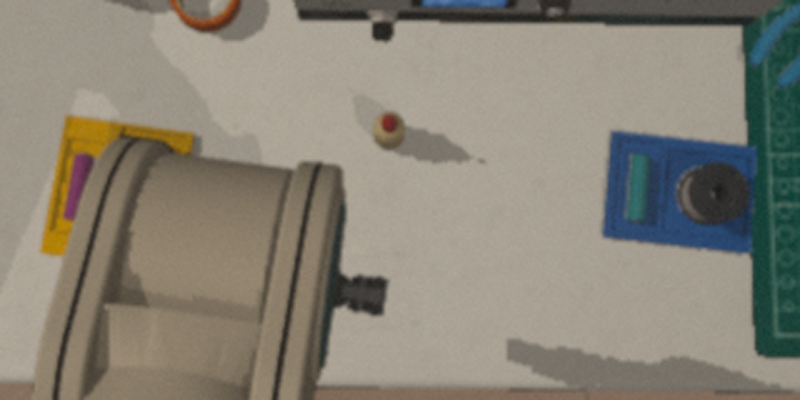

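The left crop shows purple cell, frame and tin standing in their yellow pockets. The right crop shows the teal cell along its slot and the reel flat in its pocket. The bottle is where it was, and nothing is near the gripper. Handing in.

```bash
python3 - <<'E'
from station import r
print(r.finish_job())
E
```

```text
the job is handed in; nothing more can be done
None
```

I made up both kits in the order asked and handed the job in at about 36 s on the robot's clock.

- **Blue tray:** the teal cell lies along its slot and the solder reel stands flat in its pocket.
- **Yellow tray:** the purple cell lies along its slot, and the black frame and the flux tin stand upright in their pockets.
- **Flux bottle:** I left it alone. It measured within 1 mm of where it started.

In the last pictures everything was in its pocket and the open gripper was well clear. The fits put every item within about 4 mm of its pocket centre. The reel was the farthest off, about 4 mm in y where it has 12 mm of room.

Some readings disagreed or were weaker than I would like:

- **Hidden in the last top view:** the arm partly covered the yellow tray, so the tin and frame fits there used only the scene camera. The frame's last fit is about 4 mm from where I placed it. The earlier two-view check had put it within 1 mm.
- **Poor cell fits:** the network outlines for the cells fitted badly once they were in the trays. I judged the cells mainly by the pictures.
- **Gripper opening:** it read 2 to 6 mm under the stated diameter on the cells, the reel and the tin, but every grip held.
- **Forces:** the highest reported on the tool were about 11 N while gripping and 6 N while placing.

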